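# Part two jammed cups with the washer tray's hold-down rails

## Robot

A 6-joint arm with a two-finger parallel gripper is mounted at the origin on a cart in front of the work surface, level with it; the furniture and walls round the work are solid. World frame = base frame: x ahead of the robot, y to its left, z up, the work surface at z = 0. Lengths are in m, angles in rad, forces in N, time in s.
With the tool pointing down it reaches from about 0.375 to 0.9 m from the base axis. Payload 3.1 kg.
Tool frame: the origin (TCP) lies on the centre line of the jaws, within the pads' length; the fingertips stand 25 mm ahead of it and the grasp point (between the pads) lies 6 mm ahead of it; x points along the fingers, y is the direction in which the jaws open and shut, and the axes are right-handed (so a half turn about x gives the same grasp; the last joint's range is limited). The gripper opens to 87 mm and grips with 3 to 60 N. Pads are 19 mm wide; open, the fingers measure 117 mm over their backs; the gripper's body (75 mm by 190 mm) begins 51 mm behind the grasp point.
Start: joints at [-0.178, 0.527, 1.433, -0, 1.181, -0.178], TCP at [0.625, 0, 0.248] pointing down, gripper open.
Joint ranges: [-3.08, 3.08], [-0.75, 2.2], [0.22, 2.44], [-1.43, 4.57], [0, 2.65], [-2.85, 2.85]. Speed limits (rad/s): [2.79, 2.79, 3.14, 3.14, 3.14, 3.14].

## Interface

Orientations are given as a unit quaternion [x, y, z, w].
In Python, from rig import robot gives the robot as it stands. The module is installed in compiled form; this text tells all that it offers.
- The arm moves only by the tool move_arm, never from a script. Its argument "commands" is a list of rows, each a list of 5 numbers: the gripper's target within -1 to 1 (shut at 1, half-way at 0, fully open at -1), then the shift along the tool's x, y, z in mm, then the turn about the tool's x in degrees. A call has 1 to 8 rows; each row is the pose to reach, as a shift and turn from the pose commanded when the call began, along the tool's axes at that moment; what a row does not reach only later rows make up. A row lasts 1/12 s, in which the tool goes at most 41.7 mm and 7.16 degrees, less where a joint would pass 70% of its speed; a pose out of reach is approached as far as the arm can. A call with a gripper value outside its range is refused whole. The fingers move at their own pace and stop on an object; "newtons" is the grip in N (left out, the last holds). Time passes only in rows, so rows that repeat a pose let the fingers close. It gives the time, the measured TCP pose, the force and the opening at its end, in the units of the state.
- robot.get_obs(): the state, without advancing time (a new reading comes with each control period).
- robot.camera(name): name is "scene" or "side" or "wrist"; returns a dict with "image" (480x640x3 uint8, red, green, blue), "fx", "fy", "cx", "cy" (pixels), "xyz" and "rotation" of the camera in the world; the wrist camera has in their place "tool_from_camera" (4x4, takes a point from camera to tool coordinates, whose origin is the TCP and whose axes are the tool frame's). Camera axes: x right, y down, z forward; pixel columns grow to the right and rows downward; lengths in m; the calibration is good to about 2 mm. A picture is of the moment at which its call begins: read the wrist's pose just before it. There is no depth.
- robot.hand_in(): hands the job in, once; it reports no verdict.
Trained networks look in a picture, given as the dict that the camera call returned (one of the last four; its "shot" number tells which), for a name from the list of things; names that differ only in an ending like _2 or _b are one class to them, and where a whole thing is asked for, a point or a joint stands for the part that bears it (a point fixed in the world has none). Each returns a list of dicts, best first, with "p" (0 to 1); they miss things now and then, are a little off and sometimes report something else, mostly with a low value. They report only what shows in the picture. A call takes as long as a camera call. They do not tell look-alikes from the thing itself.
- robot.regions_of(picture, name): "pixels" (480x640 bool, what is visible of it) and "bbox" ([left, top, right, bottom] in pixels, round what is visible of it).
The state is a dict: "time": time; "q": joint angles; "joint_velocities": joint speeds; "joint_torque": joint torques, N m; "position": TCP position; "tool_rot": TCP orientation; "ft_force": force on the tool from outside, world axes, zero at the start; "moment": the same for the moment, N m; "grip_width": finger opening in m.
Only numpy, scipy, OpenCV 4.12 (cv2) and the standard library are available. Lean on these libraries where they do the work, as an engineer would, in place of code of your own. Each camera call takes 0.05 s, during which the arm holds its last target.

## Task

Two white sample cups have come nested and jammed, mouth down, on the open part of the steel washer tray, and if you just pull the outer one up the inner comes with it. Keeping the pair on the tray floor, slide it into the free lane until the inner cup's flange is under both hold-down rails and up against the tray's end wall. Then draw the outer cup straight up off it, leaving the inner one in the lane, and stand the outer cup mouth down on the open part of the tray, without disturbing the third cup.

Things in the scene. Friction and masses are not known exactly. Their poses are not given: they have to be found in the camera images.
- washer_tray: Fixed stainless washer insert, inside 216 mm (its x) by 336 mm (its y); thin rim, top 22 mm above the bench. Origin: centre, at bench level, z up. Flat smooth floor 6 mm above the origin (black dots: drain holes). y < 0.05 is the open part. Beyond, two lanes run along y to the end wall (inner face y = 0.168): the free one centred on x = -0.0535, that of the third cup on x = +0.0535.
- lane_stop (a point): On the tray floor in the free lane: where the centre of a cup's mouth lies when its flange touches the end wall (tray x -0.0535, y 0.126; tray axes). A flat rail 3 mm thick runs along each side of the lane, from tray y 0.08 to the wall: underside 8 mm and top 11 mm above the floor, inner edges 37 mm either side of the centre line. A flange slides in below them, the body between them.
- lane_mouth (a point): On the tray floor, on the free lane's centre line where its lead-ins begin (tray x -0.0535, y 0.05; tray axes). The lead-ins, level with the rails, narrow from 47 mm either side of the centre line here to 37 mm at y 0.08.
- open_part (a point): Middle of the open part of the tray floor (tray x 0, y -0.06; tray axes).
- inner_cup: Lower, inner cup of the nested pair, white plastic, mouth down. Origin: centre of its mouth, on the floor; z up. All cups are alike, 70 mm high: flange at the mouth of 84 mm diameter, 4 mm thick; body tapering from 72 to 57 mm diameter at height 48; then a solid foot of 46 mm diameter with 4 small ribs (51 mm) at heights 53 to 61. About 95 g.
- outer_cup: Cup nested over the inner one, same shape, 70 g. Origin: centre of its mouth, 22 mm above that of the inner cup while nested, so its flange is 22 to 26 mm above the tray floor (above the rails) and its top 92 mm; the lowest 22 mm of the inner cup show. They are jammed with some 4 to 9 N, which let go after about 8 mm of lift.
- outer_foot (a point): Centre of the outer cup's solid foot, 60 mm above its mouth (46 mm diameter, top 10 mm above this point, plain down to this point, the ribs just below): the place to grip it from above.
- third_cup: Bystander: a third such cup, mouth down under the rails of the far lane. Origin: centre of its mouth.
Things that resemble listed ones, but are neither listed nor needed, are in the scene too. Leave any brown look-alike of the outer_cup alone. Leave any turquoise look-alike of the inner_cup alone.

How it is judged:
By the outcome, as a careful person would: the job done as asked, in the order asked, and still so for the second after the job is handed in, with the robot touching nothing.
It also fails if it takes over 59 s, if anything falls off the work surface, if the arm or the gripper's body presses on something with over 40 N, if the wrist force passes 120 N, or if a joint passes its speed limit or range.

## Working session

There is one attempt and no reset: what is moved stays moved. The work goes in short steps, Python scripts to look and compute and a tool call to move; the robot and the scene stay as the last step left them, time stands still between calls to the robot, and variables do not carry over. Pictures are saved under pics/ and viewed, and the job is handed in when it is done.

Besides the shell and the picture viewer there is one more tool, called by a JSON object that holds its "fn" and its "kwargs". move_arm: Moves the arm, as the interface text tells. Its arguments: {"type":"object","properties":{"commands":{"type":"array","items":{"type":"array","items":{"type":"number"}}},"newtons":{"type":"number"}},"required":["commands"]}

```bash
mkdir -p pics; cat > h.py <<'E'
import numpy as np,cv2
from scipy.spatial.transform import Rotation as R
from rig import robot
def save(img,n): cv2.imwrite('pics/'+n,cv2.cvtColor(img,cv2.COLOR_RGB2BGR))
def cam(name):
    o=robot.get_obs(); c=robot.camera(name)
    if name=='wrist':
        T=np.array(c['tool_from_camera']); Rt=R.from_quat(o['tool_rot']).as_matrix()
        c['P']=Rt@T[:3,3]+np.array(o['position']); c['Rm']=Rt@T[:3,:3]
    else:
        r=np.array(c['rotation']); c['P']=np.array(c['xyz']); c['Rm']=r if r.shape==(3,3) else R.from_quat(r).as_matrix()
    return c
def ray(c,u,v,z):
    d=c['Rm']@np.array([(u-c['cx'])/c['fx'],(v-c['cy'])/c['fy'],1.]); return c['P']+d*(z-c['P'][2])/d[2]
def proj(c,p):
    q=c['Rm'].T@(np.array(p)-c['P']); return np.array([c['fx']*q[0]/q[2]+c['cx'],c['fy']*q[1]/q[2]+c['cy']])
E
python3 - <<'E'
from h import *
o=robot.get_obs(); print({k:np.round(v,3) for k,v in o.items()})
for n in ['scene','side','wrist']:
    c=cam(n); save(c['image'],n+'0.png'); print(n,c['P'],c['fx'])
    for t in ['washer_tray','inner_cup','outer_cup','third_cup']:
        for r in robot.regions_of(c,t): print(n,t,round(r['p'],2),r['bbox'])
E
```

```text
{'time': np.float64(0.0), 'q': array([-0.178,  0.528,  1.434, -0.   ,  1.181, -0.179]), 'joint_velocities': array([-0.   ,  0.001, -0.002, -0.002, -0.   ,  0.001]), 'joint_torque': array([-1.0000e-03, -4.4005e+01, -1.7659e+01,  6.3000e-02,  5.8000e-02,
       -0.0000e+00]), 'position': array([0.624, 0.   , 0.247]), 'tool_rot': array([ 0.5  ,  0.501, -0.5  ,  0.499]), 'ft_force': array([0.877, 0.502, 0.186]), 'moment': array([-0.083,  0.045, -0.01 ]), 'grip_width': np.float64(0.087)}
scene [-0.11104119 -0.46283586  0.49058185] 579.4645202980622
scene washer_tray 0.58 [246.1, 223.7, 502.9, 356.2]
scene inner_cup 0.78 [358.0, 288.7, 414.6, 308.3]
scene inner_cup 0.66 [229.3, 273.1, 287.9, 344.4]
scene inner_cup 0.45 [359.8, 233.4, 410.1, 295.3]
scene outer_cup 0.92 [359.1, 229.3, 412.0, 297.2]
scene outer_cup 0.64 [312.4, 326.5, 380.1, 405.1]
scene third_cup 0.88 [318.9, 202.1, 366.3, 257.4]
side [ 0.42217771 -0.622662    0.62627081] 474.9346150593029
side washer_tray 0.86 [278.3, 214.2, 425.9, 370.0]
side inner_cup 0.93 [215.2, 231.2, 263.5, 278.4]
side inner_cup 0.77 [312.0, 299.2, 356.8, 318.3]
side inner_cup 0.74 [280.7, 213.2, 423.8, 370.8]
side outer_cup 0.85 [200.2, 305.2, 249.7, 363.8]
side outer_cup 0.78 [306.6, 253.6, 360.0, 311.0]
side third_cup 0.55 [347.3, 210.0, 384.9, 255.2]
wrist [0.62533467 0.07411028 0.38506081] 335.7721238386408
wrist washer_tray 0.74 [133.4, 35.3, 361.5, 378.5]
wrist inner_cup 0.79 [213.9, 230.1, 269.6, 278.0]
wrist inner_cup 0.64 [0.0, 132.4, 112.8, 211.3]
wrist outer_cup 0.77 [180.3, 239.6, 265.7, 309.3]
wrist third_cup 0.58 [265.8, 90.0, 337.8, 166.3]
```

View pics/scene0.png

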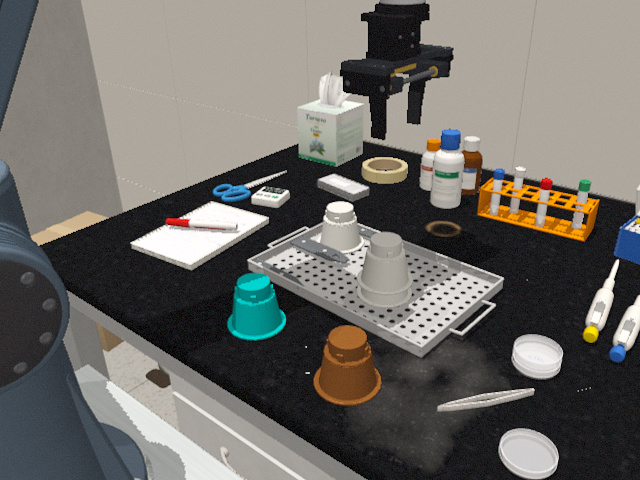

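View pics/side0.png

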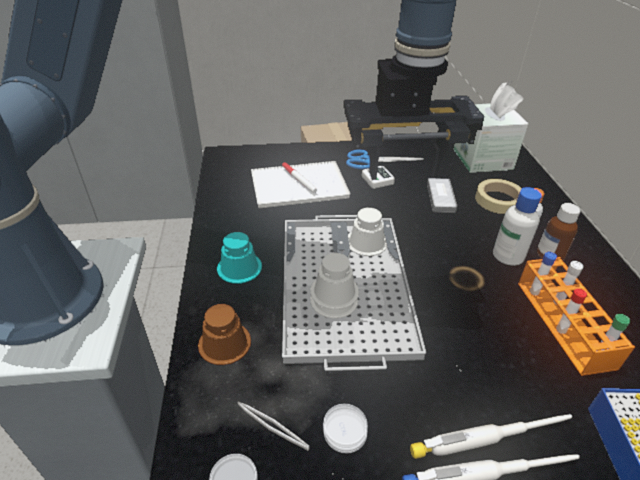

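View pics/wrist0.png

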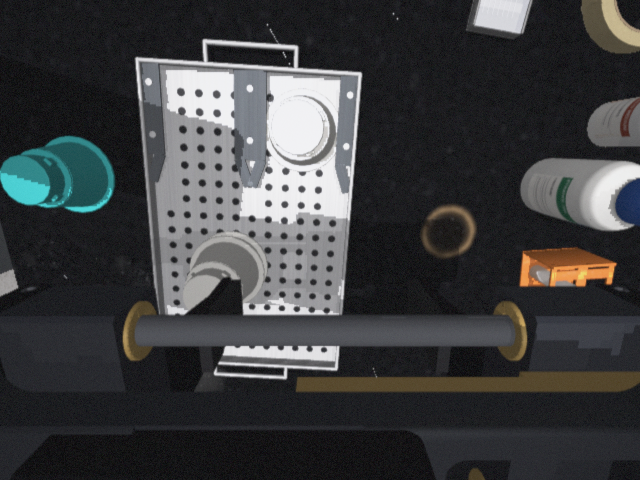

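The nested white pair is at scene (386,270), side (334,285) and wrist (228,270). The third cup is in the far lane at scene (341,228). The brown cup at scene (347,363) and the turquoise one at (257,305) are the look-alikes, standing off the tray. Next I measure the tray and pair poses.

```bash
cat > fit.py <<'E'
from h import *
from scipy.optimize import least_squares, minimize
def tw(t,p): # tray->world
    c,s=np.cos(t[2]),np.sin(t[2]); return np.array([t[0]+c*p[0]-s*p[1],t[1]+s*p[0]+c*p[1],p[2] if len(p)>2 else 0])
prof=[(0,42),(4,42),(4,36),(48,28.5),(48,23),(70,23)]
def sil(c,x,y,z0,shape=(480,640)):
    m=np.zeros(shape,np.uint8); a=np.linspace(0,2*np.pi,48)
    P=lambda h,r:np.array([proj(c,[x+r*1e-3*np.cos(t),y+r*1e-3*np.sin(t),z0+h*1e-3]) for t in a])
    for (h1,r1),(h2,r2) in zip(prof[:-1],prof[1:]):
        pts=np.vstack([P(h1,r1),P(h2,r2)]).astype(np.float32)
        cv2.fillConvexPoly(m,(cv2.convexHull(pts)*16).astype(np.int32),1,shift=4)
    return m
def fitcup(c,mask,z0,x0,y0):
    f=lambda q:-(lambda s:(s&mask).sum()/(s|mask).sum())(sil(c,q[0],q[1],z0))
    r=minimize(f,[x0,y0],method='Nelder-Mead',options=dict(initial_simplex=[[x0,y0],[x0+.015,y0],[x0,y0+.015]],xatol=2e-4,fatol=1e-4))
    return r.x,-r.fun
def circ(img,c,x,y,z,r,col):
    for t in np.linspace(0,2*np.pi,120):
        u=proj(c,[x+r*np.cos(t),y+r*np.sin(t),z]); cv2.circle(img,tuple(int(v) for v in np.round(u)),0,col,-1)
E
python3 - <<'E'
from fit import *
for n in ['side','scene','wrist']:
    c=cam(n); g=cv2.cvtColor(c['image'],cv2.COLOR_RGB2GRAY)
    if n=='wrist': b=(110,30,400,390)
    elif n=='side': b=(265,200,445,385)
    else: b=(235,190,515,360)
    k=3 if n!='wrist' else 2
    im=cv2.resize(c['image'][b[1]:b[3],b[0]:b[2]],None,fx=k,fy=k,interpolation=cv2.INTER_CUBIC); im=im[:600,:800]; print(n,im.shape); save(im,n+'1.png')
    if n!='wrist':
        best=robot.regions_of(c,'outer_cup')
        for r in best:
            m=r['pixels'].astype(np.uint8)
            x0=ray(c,(r['bbox'][0]+r['bbox'][2])/2,(r['bbox'][1]+r['bbox'][3])/2,.06)
            print(n,'outer',r['bbox'],fitcup(c,m,.028,x0[0],x0[1]))
    for r in robot.regions_of(c,'third_cup')[:1]:
        m=r['pixels'].astype(np.uint8); x0=ray(c,(r['bbox'][0]+r['bbox'][2])/2,(r['bbox'][1]+r['bbox'][3])/2,.04)
        print(n,'third',fitcup(c,m,.006,x0[0],x0[1]))
E
```

```text
side (555, 540, 3)
side outer [199.7, 304.9, 249.7, 365.2] (array([ 0.33125322, -0.14754795]), np.float64(0.8464100666173205))
side outer [310.9, 252.9, 360.9, 311.5] (array([ 0.515282  , -0.05461493]), np.float64(0.9693251533742331))
side third (array([0.60063831, 0.09629916]), np.float64(0.9314802844214609))
scene (510, 800, 3)
scene outer [315.5, 328.3, 381.4, 404.1] (array([ 0.30648278, -0.14874142]), np.float64(0.8363050483351235))
scene outer [357.0, 229.9, 410.3, 296.1] (array([ 0.51660453, -0.05809513]), np.float64(0.9153046062407132))
scene third (array([0.60171946, 0.09356177]), np.float64(0.890795631825273))
wrist (600, 580, 3)
```

View pics/side1.png

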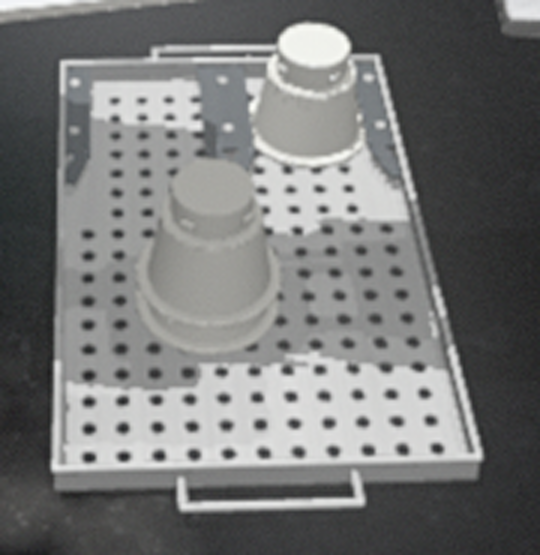

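View pics/scene1.png

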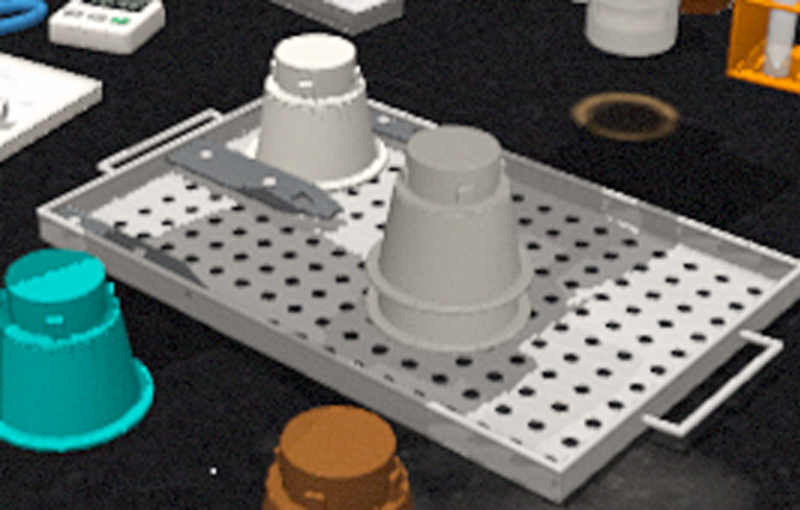

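View pics/wrist1.png

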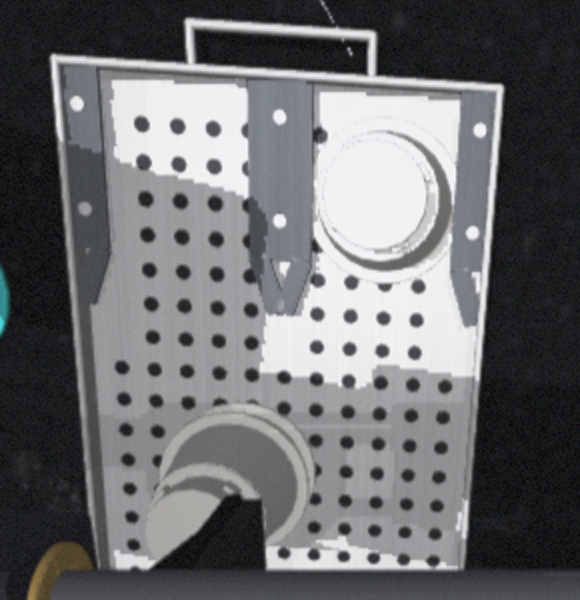

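```bash
python3 - <<'E'
from fit import *
obs={'side':[((-1,1),(285,220.7)),((1,1),(391.7,219)),((1,-1),(425.3,353.3)),((-1,-1),(282.7,355))],
'scene':[((-1,1),(248.3,260)),((-1,-1),(422.7,346))],
'wrist':[((-1,1),(136,58.5)),((1,1),(361.5,73.5))]}
C={n:cam(n) for n in obs}
ow=lambda s,w:[s[0]*(.108+w),s[1]*(.168+w),.022]
def res(p,names): return np.concatenate([proj(C[n],tw(p,ow(s,.002)))-np.array(uv) for n in names for s,uv in obs[n]])
for names in (['side'],['scene'],['wrist'],list(obs)):
    r=least_squares(res,[.55,0,0],args=(names,)); print(names,r.x,np.round(r.fun,1))
t=r.x; np.save('tray.npy',t)
for k,p in dict(stop=(-.0535,.126),mouth=(-.0535,.05),open=(0,-.06),third=(.0535,.126)).items(): print(k,tw(t,p)[:2])
cup=[.516,-.0563]
for n,c in C.items():
    im=c['image'].copy()
    circ(im,c,*cup,.098,.023,(255,0,0));circ(im,c,*cup,.032,.042,(255,0,0));circ(im,c,*cup,.006,.042,(0,255,0))
    for a,b in [((-.108,-.168),(.108,-.168)),((.108,-.168),(.108,.168)),((.108,.168),(-.108,.168)),((-.108,.168),(-.108,-.168))]:
        q=[tuple(int(v) for v in np.round(proj(c,tw(t,(*e,.022))))) for e in (a,b)]; cv2.line(im,*q,(255,0,255),1)
    for sx in(-.0905,-.0165):
        q=[tuple(int(v) for v in np.round(proj(c,tw(t,(sx,yy,.017))))) for yy in(.08,.168)]; cv2.line(im,*q,(0,255,255),1)
    b=dict(side=(265,200,445,385),scene=(235,190,515,360),wrist=(110,30,400,390))[n]; k=2.8 if n!='wrist' else 1.6
    save(cv2.resize(im[b[1]:b[3],b[0]:b[2]],None,fx=k,fy=k),n+'2.png')
M=R.from_quat(robot.get_obs()['tool_rot']).as_matrix(); print(M.round(3))
E
```

```text
['side'] [ 0.5414586  -0.01667293 -0.06605809] [ 0.9 -0.7 -0.5 -0.3 -0.1 -0.4 -0.2  1.1]
['scene'] [ 0.54007196 -0.01912236 -0.06085753] [-0.3 -0.5  0.2  0.2]
['wrist'] [ 0.54165335 -0.01819398 -0.05989941] [-0.  0.  0.  0.]
['side', 'scene', 'wrist'] [ 0.5411564  -0.01802518 -0.06255739] [ 0.5 -0.2 -0.8 -0.   0.2  0.1  0.   2.  -0.2 -1.1 -0.4 -0.5 -0.1 -0.5
 -0.1  0.2]
stop [0.49563814 0.11107299]
mouth [0.49088688 0.03522165]
open [ 0.5374054  -0.07790782]
third [0.60242884 0.10438372]
[[ 0.  1. -0.]
 [-0. -0. -1.]
 [-1.  0.  0.]]
```

```bash
python3 -c "
import cv2,numpy as np
a=cv2.imread('pics/side2.png');b=cv2.imread('pics/scene2.png')
h=max(a.shape[0],b.shape[0]);o=np.zeros((h,a.shape[1]+b.shape[1],3),np.uint8);o[:a.shape[0],:a.shape[1]]=a;o[:b.shape[0],a.shape[1]:]=b
f=800/o.shape[1];cv2.imwrite('pics/both2.png',o if f>1 else cv2.resize(o,None,fx=f,fy=f))"
```

```text
(no output)
```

View pics/side2.png

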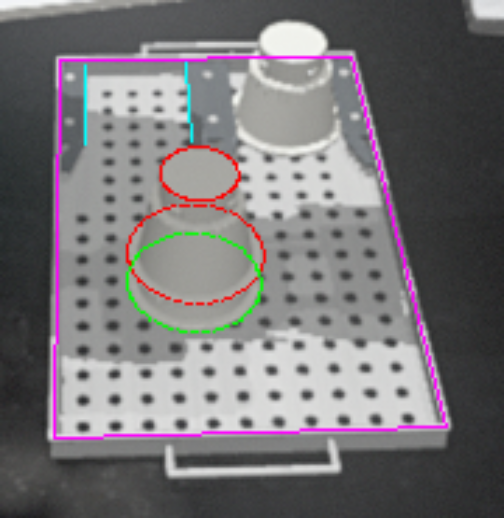

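View pics/scene2.png

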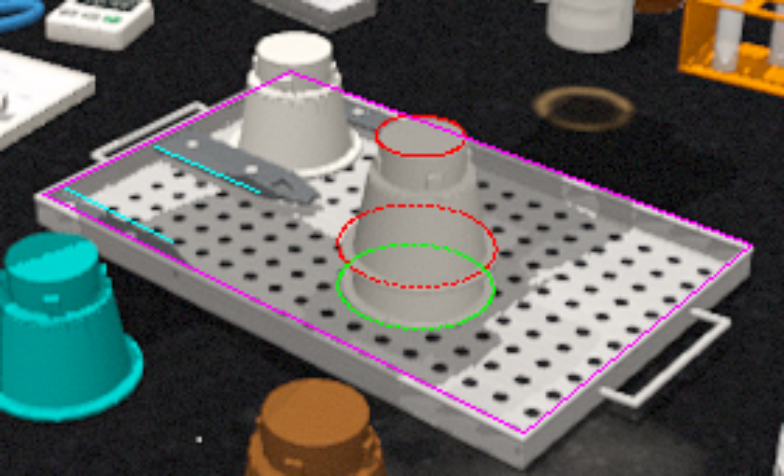

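View pics/wrist2.png

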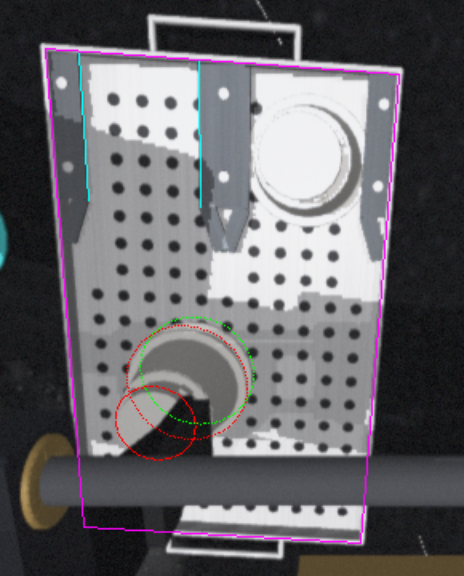

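The tray overlay matches to about 2 mm. The confirmed pair is at about (0.515, -0.057), grey-white with two flanges showing, and its ribs sit at roughly ±45° from the jaw axis. I move above it first.

{"fn": "move_arm", "kwargs": {"commands": [[-1,0,-40,20,0],[-1,20,-75,40,0],[-1,50,-110,57,0],[-1,78,-110,57,0],[-1,78,-110,57,0],[-1,78,-110,57,0]], "newtons": 40}}

```text
time: 1.8
position: [0.5143, -0.057, 0.1689]
tool_rot: [-0.5, -0.501, 0.501, -0.499]
ft_force: [0.5, -0.4, 0.4]
grip_width: 0.0875
```

```bash
python3 - <<'E'
from fit import *
o=robot.get_obs(); print(o['time'],o['position'],o['ft_force'])
ims=[]
for n,z0 in [('scene',0),('side',0)]:
    c=cam(n); im=c['image'].copy()
    p=proj(c,[.515,-.057,.09]).astype(int); ims.append(cv2.resize(im[p[1]-90:p[1]+60,p[0]-65:p[0]+65],None,fx=3,fy=3))
    rs=[r for r in robot.regions_of(c,'outer_cup')]
    for r in rs: print(n,r['p'],r['bbox'],fitcup(c,r['pixels'].astype(np.uint8),.028,.515,-.057))
save(np.hstack(ims),'above.png')
c=cam('wrist');save(c['image'],'wr3.png')
E
```

```text
1.8 [ 0.51427332 -0.05696886  0.16888004] [ 0.54770363 -0.35763226  0.37685353]
scene 0.87 [357.8, 232.7, 409.7, 294.9] (array([ 0.51701006, -0.05720813]), np.float64(0.9416573764399851))
scene 0.82 [313.1, 326.4, 379.7, 401.7] (array([ 0.515, -0.057]), np.float64(0.0))
side 0.94 [199.2, 303.9, 250.2, 367.1] (array([ 0.515, -0.057]), np.float64(0.0))
side 0.75 [307.8, 254.2, 356.7, 311.2] (array([ 0.51495328, -0.05323594]), np.float64(0.9377967711301045))
```

View pics/above.png

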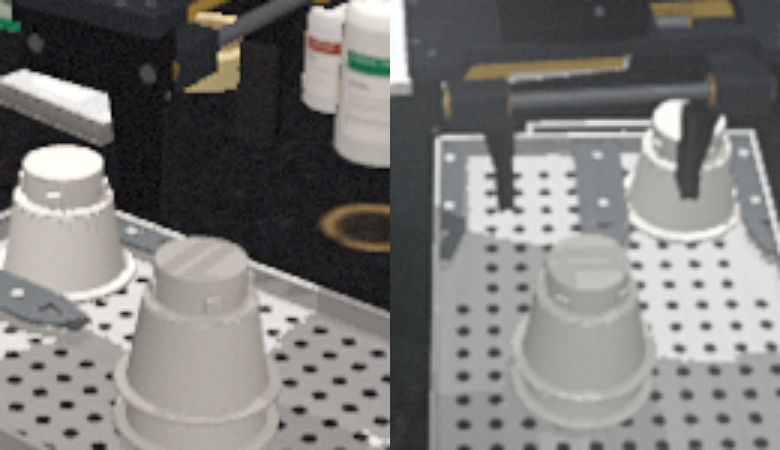

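View pics/wr3.png

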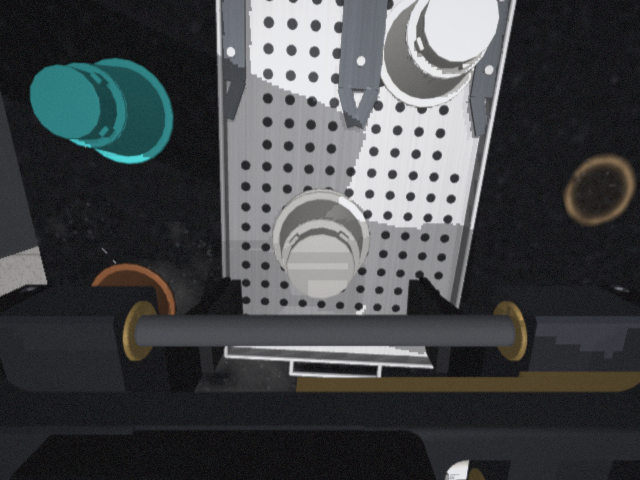

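The white pair is centred between the open fingers in the wrist view, with its foot top at (319,264). I check its position from that pixel.

```bash
python3 - <<'E'
from fit import *
c=cam('wrist'); print(ray(c,319.5,265,.098), c['fx']*.023/(c['P'][2]-.098))
im=c['image'].copy()
for p in ([.515,-.057],[.515,-.053]):
    circ(im,c,*p,.098,.023,(255,0,0));circ(im,c,*p,.032,.042,(0,255,0))
    save(cv2.resize(im[170:330,240:400],None,fx=3.5,fy=3.5),'wr4.png')
for r in robot.regions_of(c,'outer_cup')[:1]: print(r['bbox'],fitcup(c,r['pixels'].astype(np.uint8),.028,.515,-.057))
E
```

```text
[ 0.5147523  -0.05756412  0.098     ] 36.6548984959092
[92.7, 260.3, 172.0, 316.6] (array([ 0.515, -0.057]), np.float64(0.0))
```

View pics/wr4.png

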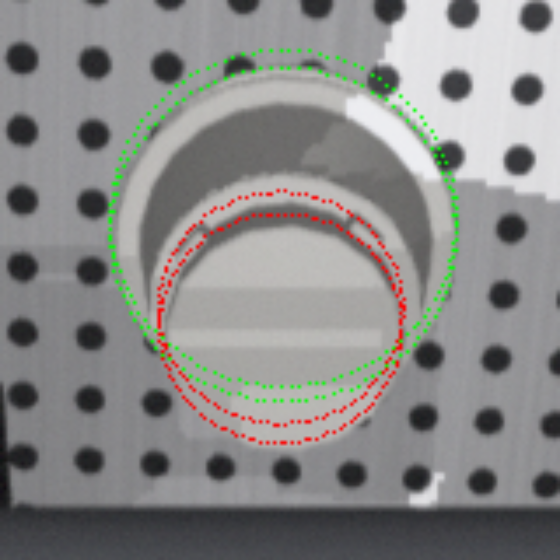

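Centred within about 1–2 mm. I descend and then close.

{"fn": "move_arm", "kwargs": {"commands": [[-1,25,0,0,0],[-1,50,0,1,0],[-1,65,0,1,0],[-1,65,0,1,0],[-1,65,0,1,0]]}}

```text
time: 2.57
position: [0.5151, -0.0577, 0.1044]
tool_rot: [0.5, 0.5, -0.5, 0.5]
ft_force: [0.7, -0.5, -0.4]
grip_width: 0.0872
```

```bash
python3 - <<'E'
from fit import *
o=robot.get_obs(); print(o['time'],o['position'],o['ft_force'])
ims=[]
for n in ['scene','side']:
    c=cam(n); im=c['image'].copy()
    p=proj(c,[.515,-.057,.09]).astype(int); ims.append(cv2.resize(im[p[1]-70:p[1]+60,p[0]-65:p[0]+65],None,fx=3,fy=3))
save(np.hstack(ims),'down.png')
E
```

```text
2.5667 [ 0.51511646 -0.05773905  0.10443707] [ 0.72168737 -0.47680033 -0.44479642]
```

View pics/down.png

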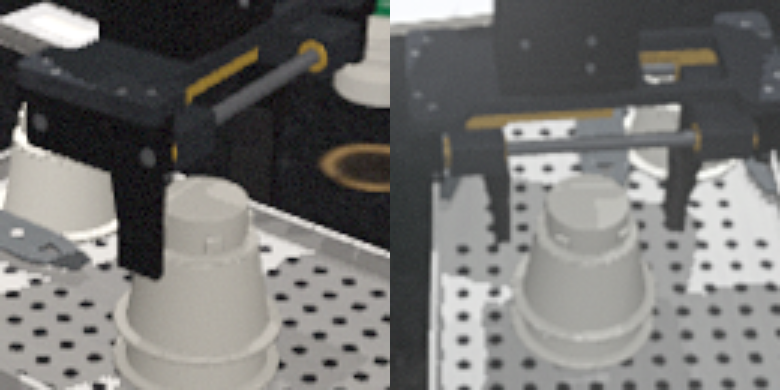

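The fingers straddle the foot, with the tips around rib level. I close the gripper.

{"fn": "move_arm", "kwargs": {"commands": [[1,0,0,0,0],[1,0,0,0,0],[1,0,0,0,0],[1,0,0,0,0],[1,0,0,0,0],[1,0,0,0,0],[1,0,0,0,0],[1,0,0,0,0]], "newtons": 35}}

```text
time: 3.33
position: [0.515, -0.058, 0.1046]
tool_rot: [0.5, 0.5, -0.5, 0.5]
ft_force: [0.1, 0.8, 0.7]
grip_width: 0.0453
```

{"fn": "move_arm", "kwargs": {"commands": [[1,0,-5,-12,0],[1,0,-10,-26,0],[1,0,-15,-40,0],[1,0,-20,-54,0],[1,0,-24,-66,0],[1,0,-25,-73,0],[1,0,-25,-73,0],[1,0,-25,-73,0]]}}

```text
time: 4.0
position: [0.4888, 0.0163, 0.1042]
tool_rot: [0.499, 0.501, -0.5, 0.499]
ft_force: [0.3, 0.8, 0.5]
grip_width: 0.0452
```

```bash
python3 - <<'E'
from fit import *
o=robot.get_obs(); print(o['time'],o['position'],o['ft_force'])
ims=[]
for n in ['scene','side']:
    c=cam(n); im=c['image'].copy()
    p=proj(c,[.49,.04,.06]).astype(int); ims.append(cv2.resize(im[p[1]-70:p[1]+60,p[0]-65:p[0]+65],None,fx=3,fy=3))
save(np.hstack(ims),'m1.png')
c=cam('wrist');save(c['image'],'m1w.png')
E
```

```text
4.0 [0.4887686  0.01632062 0.1042488 ] [0.32142746 0.7892433  0.48525632]
```

View pics/m1.png

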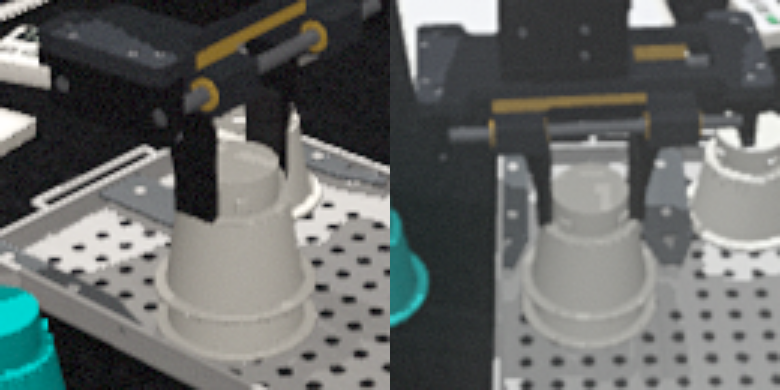

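View pics/m1w.png

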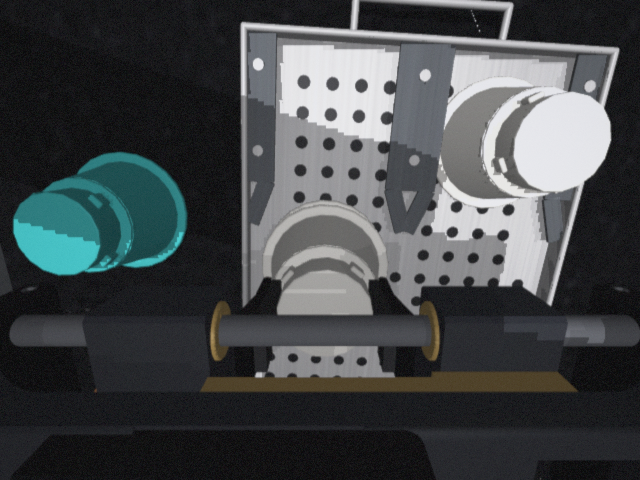

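The wrist view shows the pair at (325,275) just short of the lane and the rails at (262,110) and (415,110). I measure the lane centre line relative to the tool from this picture.

```bash
python3 - <<'E'
from fit import *
t=np.load('tray.npy'); c=cam('wrist'); im=c['image'].copy()
for sx in(-.0905,-.0165,-.108):
    zz=.022 if sx==-.108 else .017
    q=[tuple(int(v) for v in np.round(proj(c,tw(t,(sx,yy,zz))))) for yy in(.08,.168)]; cv2.line(im,*q,(0,255,255),1)
q=[tuple(int(v) for v in np.round(proj(c,tw(t,(s*.108,.168,.022))))) for s in(-1,1)]; cv2.line(im,*q,(255,0,255),1)
p=[.4888,.0155]
circ(im,c,*p,.032,.042,(0,255,0));circ(im,c,*p,.098,.023,(255,0,0))
save(cv2.resize(im[10:310,220:480],None,fx=2,fy=2),'m2w.png')
save(cv2.resize(c['image'][10:310,220:480],None,fx=2,fy=2),'m2r.png')
E
```

```text
(no output)
```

View pics/m2w.png

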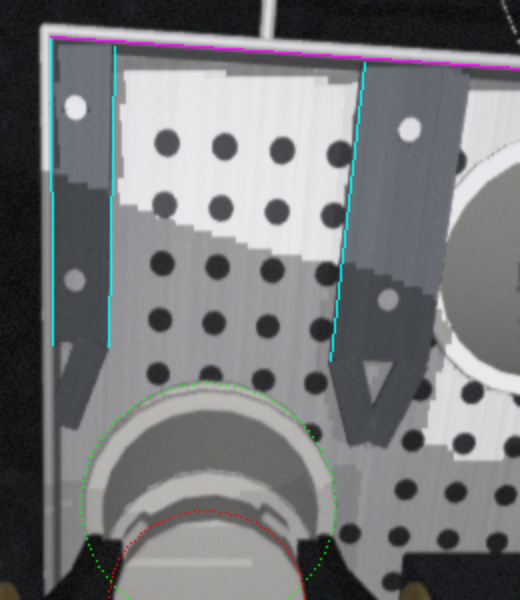

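View pics/m2r.png

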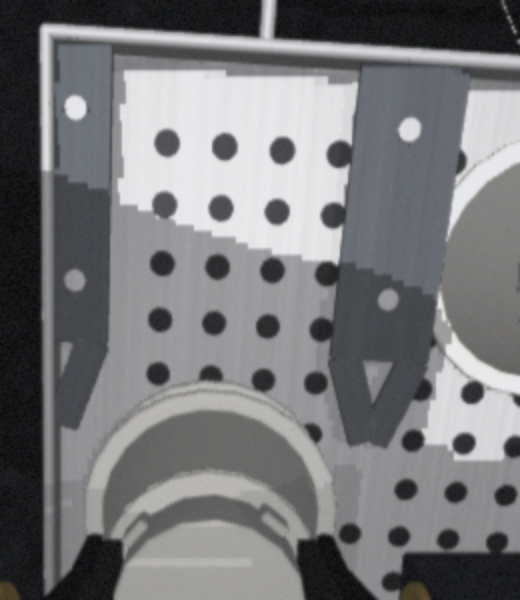

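The overlay puts the rails about 0.7 mm left of my estimate and the cup about 0.5 mm right, so the current x is on the lane line to within about 0.5 mm. I slide in slowly along the lane direction.

{"fn": "move_arm", "kwargs": {"commands": [[1,0,0,-8,0],[1,0,1,-16,0],[1,0,1,-24,0],[1,0,2,-31,0],[1,0,2,-38,0],[1,0,2.5,-44,0],[1,0,2.5,-44,0]]}}

```text
time: 4.78
position: [0.4931, 0.0601, 0.1046]
tool_rot: [0.5, 0.5, -0.499, 0.5]
ft_force: [0.6, -1.2, 1.6]
grip_width: 0.0454
```

```bash
python3 - <<'E'
from fit import *
t=np.load('tray.npy'); t[0]-=.0007; c=cam('wrist'); im=c['image'].copy(); o=robot.get_obs(); print(o['position'],o['ft_force'],o['moment'])
for sx in(-.0905,-.0165):
    q=[tuple(int(v) for v in np.round(proj(c,tw(t,(sx,yy,.017))))) for yy in(.08,.168)]; cv2.line(im,*q,(0,255,255),1)
p=o['position'][:2]
circ(im,c,*p,.032,.042,(0,255,0))
a=cv2.resize(c['image'][60:310,220:420],None,fx=2,fy=2);b=cv2.resize(im[60:310,220:420],None,fx=2,fy=2)
save(np.hstack([a,b]),'m3.png')
E
```

```text
[0.49299568 0.05976523 0.10454119] [ 1.4761114  -0.13867902  0.83034349] [ 0.09224817 -0.31589531 -0.07819325]
```

View pics/m3.png

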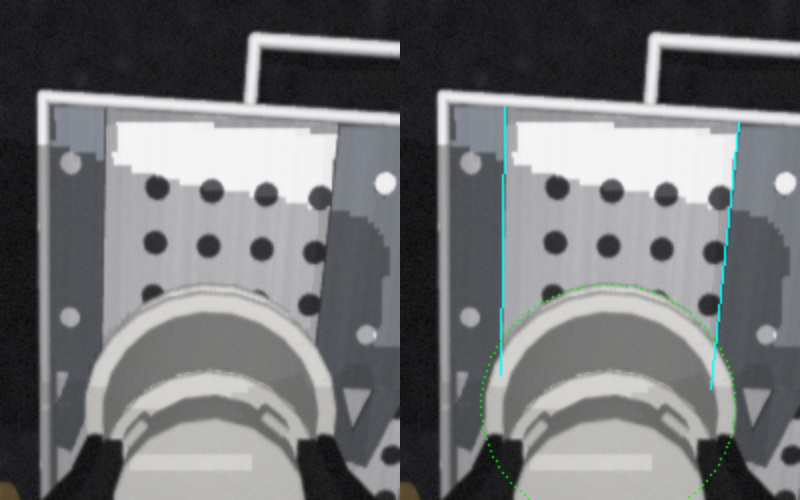

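```bash
python3 - <<'E'
from fit import *
c=cam('wrist'); f=ray(c,324.5,262,.030)
L=[ray(c,272.5,115,.017),ray(c,272,232,.017)]; Rr=[ray(c,388.5,122.5,.017),ray(c,378,232.5,.017)]
print('flange',f,L,Rr)
x=lambda e,y:e[0][0]+(y-e[0][1])*(e[1][0]-e[0][0])/(e[1][1]-e[0][1])
for y in(.06,.085,.111): print(y,x(L,y),x(Rr,y),(x(L,y)+x(Rr,y))/2)
E
```

```text
flange [0.49346316 0.06100258 0.03      ] [array([0.46072985, 0.15405886, 0.017     ]), array([0.45724427, 0.07838084, 0.017     ])] [array([0.53388135, 0.14967316, 0.017     ]), array([0.53040706, 0.07805763, 0.017     ])]
0.06 0.4563976855067843 0.5295310237460459 0.4929643546264151
0.085 0.45754913653082263 0.5307438512446773 0.49414649388774995
0.111 0.45874664559582246 0.532005191843254 0.49537591871953823
```

{"fn": "move_arm", "kwargs": {"commands": [[1,0,0,-7,0],[1,0,0,-14,0],[1,0,0.5,-20,0],[1,0,1,-26,0],[1,0,1.5,-33,0],[1,0,2,-40,0],[1,0,2,-40,0]]}}

```text
time: 5.47
position: [0.4947, 0.0908, 0.107]
tool_rot: [0.493, 0.499, -0.502, 0.506]
ft_force: [-4.5, -36.9, 25.4]
grip_width: 0.0455
```

```bash
python3 - <<'E'
from fit import *
o=robot.get_obs(); print(o['position'],o['ft_force'],o['moment'])
c=cam('wrist');s=cam('side');e=cam('scene')
p=proj(s,[.495,.1,.05]).astype(int);q=proj(e,[.495,.1,.05]).astype(int)
save(np.hstack([cv2.resize(i,(265,400),interpolation=cv2.INTER_CUBIC) for i in (c['image'][60:300,240:400],s['image'][p[1]-60:p[1]+60,p[0]-40:p[0]+40],e['image'][q[1]-60:q[1]+60,q[0]-40:q[0]+40])]),'m4.png')
E
```

```text
[0.49473956 0.09080972 0.10699178] [ -4.52525457 -36.89658074  25.41149579] [-6.74571004  1.09462505 -0.0574689 ]
```

View pics/m4.png

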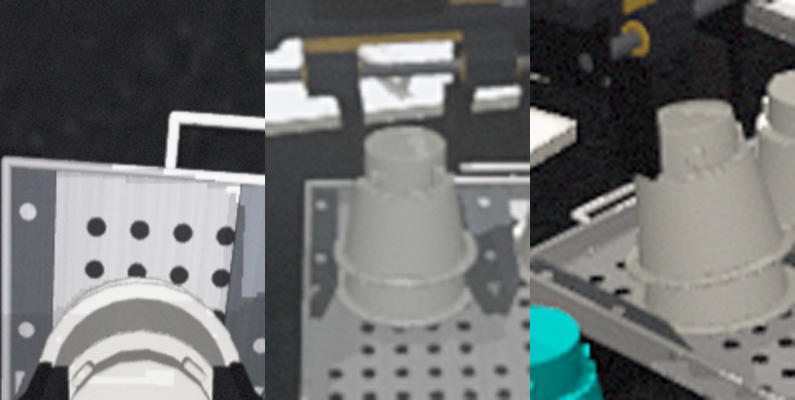

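At y ≈ 0.091 there is 37 N of resistance and the pair is tilting, so it is wedged. I back off to relieve it and look.

{"fn": "move_arm", "kwargs": {"commands": [[1,0,0,8,0],[1,0,0,14,0],[1,0,0,20,0],[1,0,0,22,0],[1,0,0,22,0],[1,0,0,22,0]]}}

```text
time: 6.12
position: [0.4941, 0.0774, 0.1048]
tool_rot: [0.5, 0.5, -0.5, 0.499]
ft_force: [-2.2, 0.0, 9.0]
grip_width: 0.0454
```

```bash
python3 - <<'E'
from fit import *
o=robot.get_obs(); print(o['position'],o['ft_force'],o['moment'])
c=cam('wrist');s=cam('side');e=cam('scene')
p=proj(s,[.495,.08,.05]).astype(int);q=proj(e,[.495,.08,.05]).astype(int)
save(np.hstack([cv2.resize(i,(265,400),interpolation=cv2.INTER_CUBIC) for i in (c['image'][60:300,240:400],s['image'][p[1]-60:p[1]+60,p[0]-40:p[0]+40],e['image'][q[1]-60:q[1]+60,q[0]-40:q[0]+40])]),'m5.png')
for n,cc in(('side',s),('scene',e)):
  for r in robot.regions_of(cc,'outer_cup'): print(n,r['bbox'],fitcup(cc,r['pixels'].astype(np.uint8),.028,.494,.078))
E
```

```text
[0.49407348 0.07738105 0.10478884] [-2.15325156  0.01639542  9.02923566] [0.35085061 0.18794555 0.02516126]
side [199.1, 303.9, 249.3, 366.8] (array([0.494, 0.078]), np.float64(0.0))
side [290.8, 207.0, 340.7, 260.4] (array([0.49373647, 0.07531174]), np.float64(0.9305804907241173))
scene [313.8, 325.6, 382.6, 402.8] (array([0.494, 0.078]), np.float64(0.0))
scene [289.9, 214.0, 337.1, 275.0] (array([0.49632916, 0.07010186]), np.float64(0.8572039333048311))
```

View pics/m5.png

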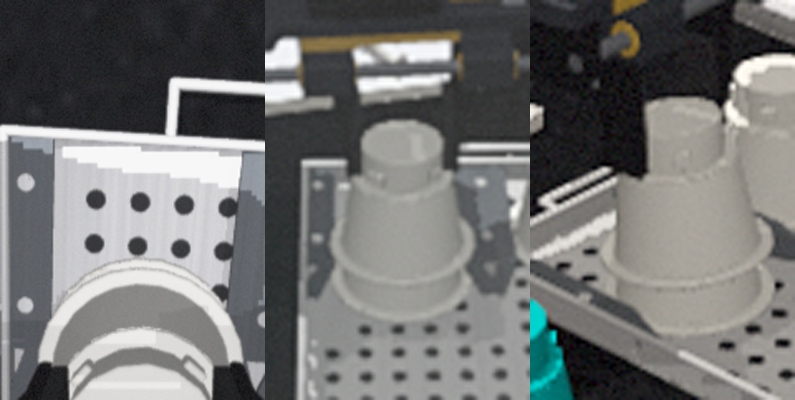

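```bash
python3 - <<'E'
from fit import *
t=np.load('tray.npy')
o=robot.get_obs(); x,y=o['position'][:2]; x+=.0003; y-=.001
e=cam('scene');s=cam('side')
out=[]
for c in (e,s):
    b=proj(c,[x,y,.05]).astype(int); k=5
    cc=dict(c); cc['fx']=c['fx']*k; cc['fy']=c['fy']*k; cc['cx']=(c['cx']-b[0]+40)*k; cc['cy']=(c['cy']-b[1]+50)*k
    im=cv2.resize(c['image'][b[1]-50:b[1]+60,b[0]-40:b[0]+40],None,fx=k,fy=k,interpolation=cv2.INTER_CUBIC)
    circ(im,cc,x,y,.098,.023,(255,0,0));circ(im,cc,x,y,.032,.042,(255,0,0));circ(im,cc,x,y,.010,.042,(0,255,0));circ(im,cc,x,y,.006,.042,(0,255,0));
    out.append(im)
save(np.hstack(out),'m6.png')
E
```

```text
(no output)
```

View pics/m6.png

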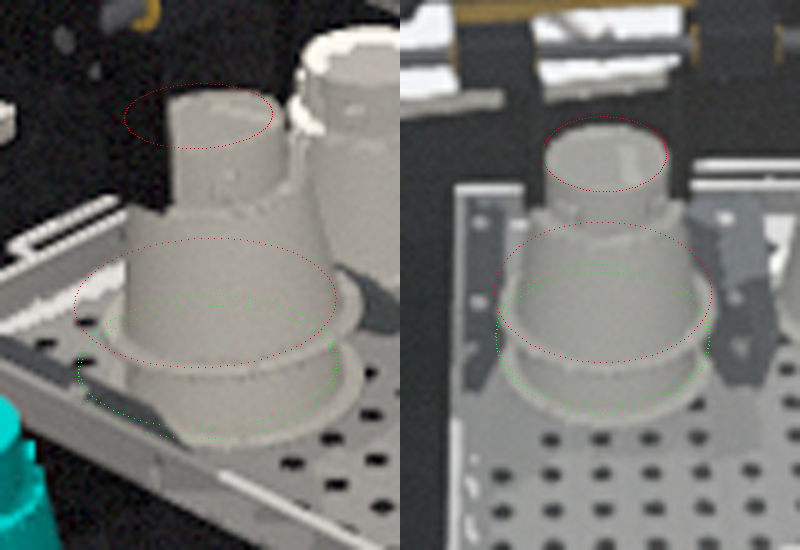

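The cup lags the fingers at its base by about 7 mm. It pivoted in the grip, so top drag wedged its rear flange against the rail, and it also rode about 1 mm to the right. I back it out straight, set x, release so it settles flat, and then push it low from behind with the fingers. That avoids tipping it.

{"fn": "move_arm", "kwargs": {"commands": [[1,0,-0.5,7,0],[1,0,-1,14,0],[1,0,-1.5,20,0],[1,0,-2.3,25,0],[1,0,-2.3,25,0],[1,0,-2.3,25,0]]}}

```text
time: 6.97
position: [0.4924, 0.0525, 0.1047]
tool_rot: [0.5, 0.5, -0.5, 0.5]
ft_force: [-1.1, 0.4, 6.8]
grip_width: 0.0452
```

{"fn": "move_arm", "kwargs": {"commands": [[-1,0,0,0,0],[-1,0,0,0,0],[-1,0,0,0,0],[-1,0,0,0,0],[-1,0,0,0,0],[-1,0,0,0,0]]}}

```text
time: 7.47
position: [0.4917, 0.0522, 0.104]
tool_rot: [0.5, 0.5, -0.5, 0.5]
ft_force: [0.4, 0.6, 0.3]
grip_width: 0.0772
```

```bash
cat > look.py <<'E'
from fit import *
import sys
def look(x,y,name,ov=True):
    o=robot.get_obs(); print(np.round(o['position'],4),np.round(o['ft_force'],1),round(o['time'],2))
    out=[]
    for n in('scene','side'):
        c=cam(n); b=proj(c,[x,y,.05]).astype(int); k=5
        cc=dict(c); cc['fx']=c['fx']*k; cc['fy']=c['fy']*k; cc['cx']=(c['cx']-b[0]+40)*k; cc['cy']=(c['cy']-b[1]+50)*k
        im=cv2.resize(c['image'][b[1]-50:b[1]+60,b[0]-40:b[0]+40],None,fx=k,fy=k,interpolation=cv2.INTER_CUBIC)
        if ov:
            for z,r,col in((.098,.023,(255,0,0)),(.032,.042,(255,0,0)),(.006,.042,(0,255,0))): circ(im,cc,x,y,z,r,col)
        out.append(im)
        for r in robot.regions_of(c,'outer_cup'):
            f=fitcup(c,r['pixels'].astype(np.uint8),.028,x,y)
            if f[1]>.3: print(n,r['bbox'],f)
    save(np.hstack(out),name)
E
python3 - <<'E'
from look import *
look(.4925,.050,'m7.png')
E
```

```text
[0.4917 0.0522 0.104 ] [0.4 0.6 0.3] 7.47
scene [324.0, 204.3, 366.8, 255.0] (array([0.57134093, 0.06569762]), np.float64(0.38961038961038963))
scene [298.1, 217.8, 349.1, 279.5] (array([0.49498749, 0.04322333]), np.float64(0.9333333333333333))
side [292.1, 221.2, 341.0, 270.0] (array([0.49309003, 0.04699136]), np.float64(0.9316628701594533))
```

View pics/m7.png

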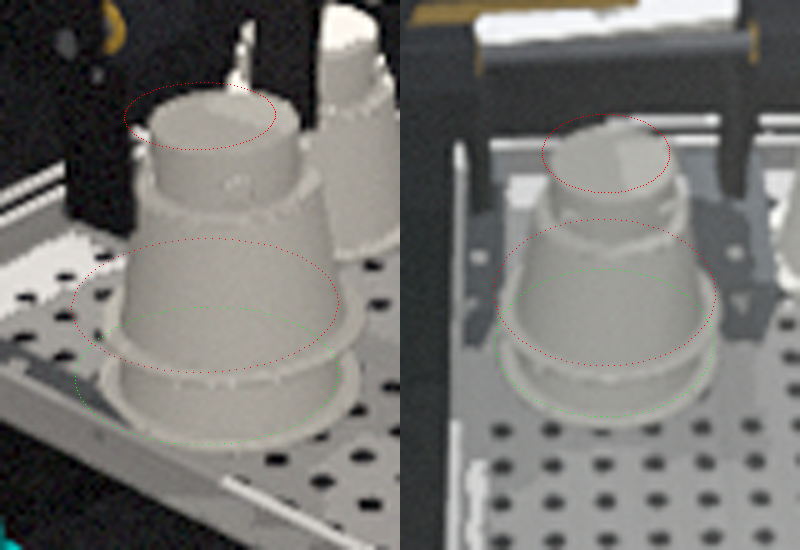

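Released, the pair stands flat and nested, centred near (0.493, 0.044). I raise, move back behind it and set the jaws to about 40 mm for a two-point push.

{"fn": "move_arm", "kwargs": {"commands": [[-1,-20,0,0,0],[-1,-40,0,0,0],[0.08,-40,0,35,0],[0.08,-40,0,70,0],[0.08,-40,0,78,0],[0.08,-40,0,78,0],[0.08,-40,0,78,0]]}}

```text
time: 8.25
position: [0.4918, -0.026, 0.1444]
tool_rot: [-0.5, -0.5, 0.501, -0.499]
ft_force: [-0.6, -0.2, -0.2]
grip_width: 0.0614
```

```bash
python3 - <<'E'
from look import *
look(.493,.0435,'m8.png')
c=cam('wrist'); save(c['image'],'m8w.png')
E
```

```text
[ 0.4918 -0.026   0.1444] [-0.6 -0.2 -0.2] 8.25
scene [299.8, 219.9, 348.3, 278.3] (array([0.49560239, 0.04292816]), np.float64(0.9149111937216027))
side [291.8, 216.6, 338.8, 270.3] (array([0.49254358, 0.04765587]), np.float64(0.8973623853211009))
```

View pics/m8.png

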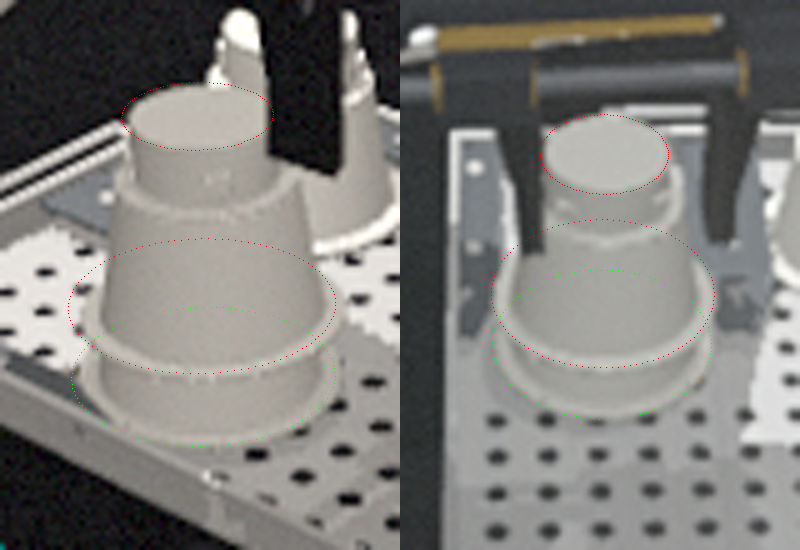

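View pics/m8w.png

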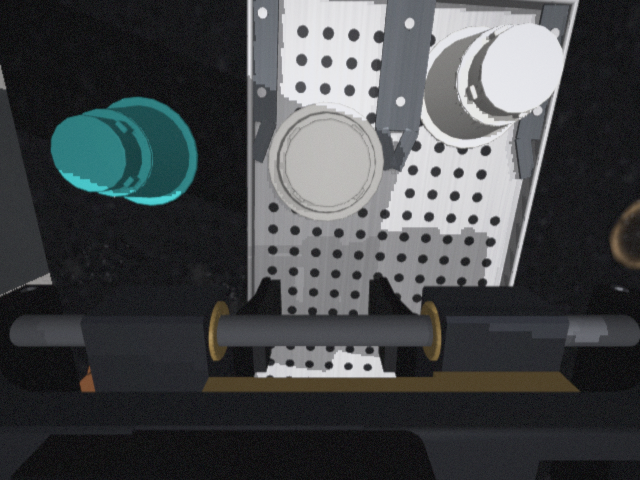

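The pair is upright with flange centre at wrist (327,162) and the lane rails at (265,50) and (405,50). I compute the x alignment.

```bash
python3 - <<'E'
from fit import *
c=cam('wrist'); im=c['image']; b=(240,0,440,230)
o=robot.get_obs(); print(o['grip_width'])
save(cv2.resize(im[b[1]:b[3],b[0]:b[2]],None,fx=2.6,fy=2.6,interpolation=cv2.INTER_CUBIC)[:600],'m9.png')
for cand in([.493,.0435],[.4935,.0435]):
    print(proj(c,[*cand,.098]),proj(c,[*cand,.030]), c['fx']*.042/(c['P'][2]-.03), c['fx']*.023/(c['P'][2]-.098))
E
```

```text
0.04221604809009994
[326.26409827 159.71401399] [325.86323984 156.71579223] 55.9642492777582 41.97380471232166
[327.20428678 159.71594543] [326.5513391  156.71720414] 55.9642492777582 41.97380471232166
```

View pics/m9.png

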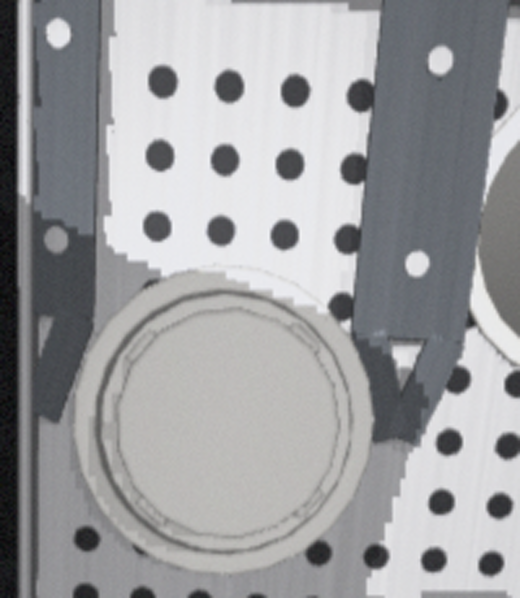

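The cup is about 1 mm right of the lane line, which the two-point push should correct. I descend behind it, tips at about 36 mm so they stay above the outer flange and rails, and the gripper body clears the cup top by about 8 mm.

{"fn": "move_arm", "kwargs": {"commands": [[0.08,30,0,0,0],[0.08,60,0,0,0],[0.08,84,0,0,0],[0.08,84,0,0,0],[0.08,84,0,0,0]]}}

```text
time: 8.97
position: [0.4913, -0.0253, 0.0597]
tool_rot: [0.499, 0.501, -0.5, 0.499]
ft_force: [0.9, -0.3, -0.4]
grip_width: 0.04
```

```bash
python3 - <<'E'
from look import *
look(.493,.0435,'m10.png',False)
c=cam('wrist'); save(c['image'],'m10w.png')
E
```

```text
[ 0.4913 -0.0253  0.0597] [ 0.9 -0.3 -0.4] 8.97
scene [299.9, 250.4, 337.3, 281.5] (array([0.49252438, 0.04229242]), np.float64(0.31659118979003703))
```

View pics/m10.png

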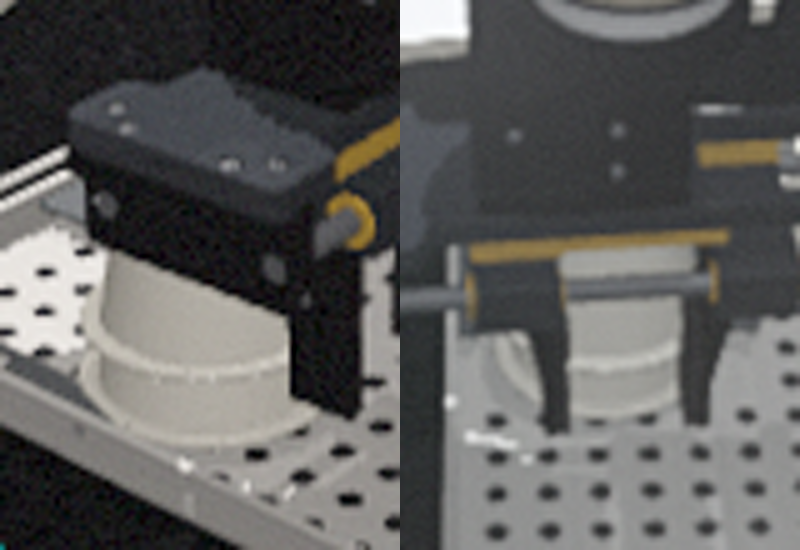

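View pics/m10w.png

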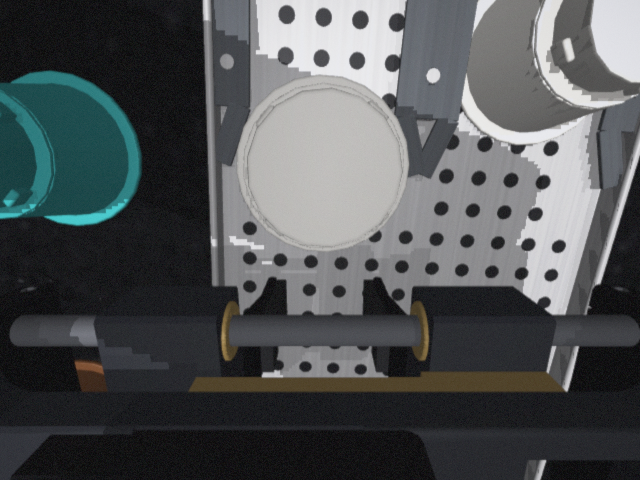

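{"fn": "move_arm", "kwargs": {"commands": [[0.08,0,0,-8,0],[0.08,0,0,-16,0],[0.08,0,0,-22,0],[0.08,0,0,-27,0],[0.08,0,0,-31,0],[0.08,0,0,-35,0],[0.08,0,0.5,-40,0]]}}

```text
time: 9.8
position: [0.4927, 0.0143, 0.0606]
tool_rot: [0.5, 0.5, -0.5, 0.5]
ft_force: [-0.2, -1.6, 1.3]
grip_width: 0.0398
```

```bash
python3 - <<'E'
from look import *
look(.493,.06,'m11.png',False)
c=cam('wrist'); save(c['image'],'m11w.png')
E
```

```text
[0.4927 0.0143 0.0606] [-0.2 -1.6  1.3] 9.8
scene [293.8, 244.8, 340.2, 275.6] (array([0.4959823 , 0.05549875]), np.float64(0.3067226890756303))
side [291.7, 229.4, 329.4, 264.4] (array([0.4928602 , 0.06135163]), np.float64(0.38879159369527144))
```

View pics/m11.png

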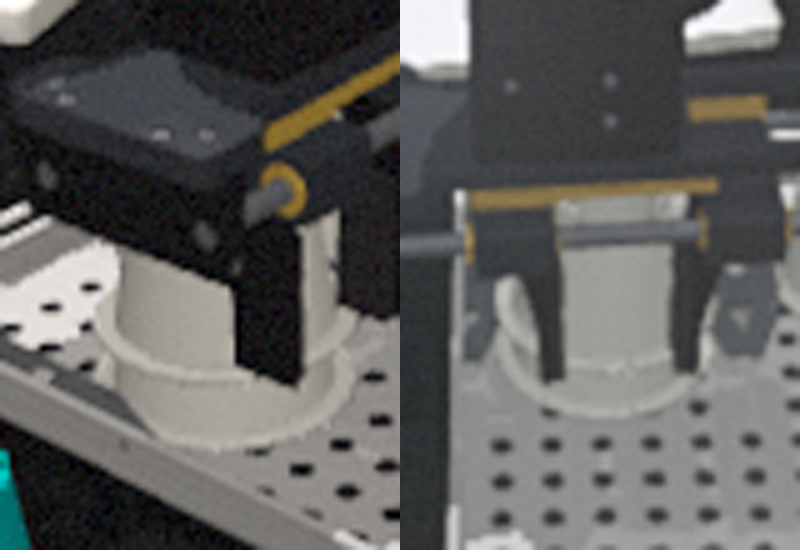

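View pics/m11w.png

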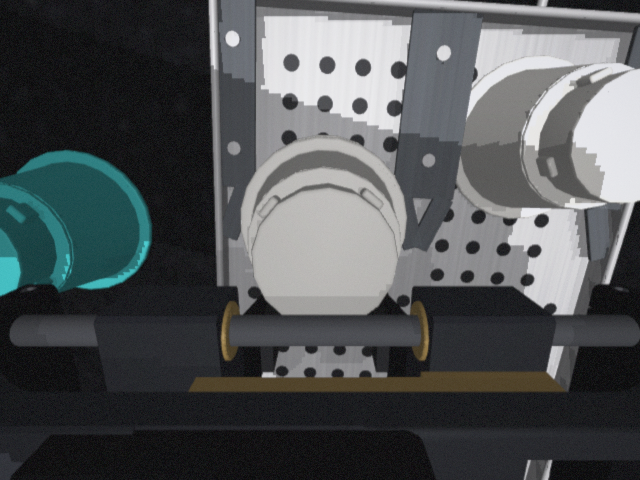

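The fingers bear on the body just above the outer flange and the pair is upright, moving with about 1.6 N. I continue.

{"fn": "move_arm", "kwargs": {"commands": [[0.08,0,0,-4,0],[0.08,0,0.5,-8,0],[0.08,0,0.5,-12,0],[0.08,0,1,-16,0],[0.08,0,1,-20,0]]}}

```text
time: 10.47
position: [0.4937, 0.0344, 0.0605]
tool_rot: [0.5, 0.5, -0.5, 0.5]
ft_force: [-0.5, -1.4, -0.1]
grip_width: 0.0401
```

```bash
python3 - <<'E'
from look import *
look(.494,.076,'m12.png',False)
c=cam('wrist'); save(c['image'],'m12w.png')
E
```

```text
[0.4937 0.0344 0.0605] [-0.5 -1.4 -0.1] 10.47
scene [282.9, 238.5, 331.7, 273.7] (array([0.49531059, 0.07335258]), np.float64(0.34521253756977244))
side [290.1, 221.5, 330.8, 257.6] (array([0.49291098, 0.07832841]), np.float64(0.4489795918367347))
```

View pics/m12.png

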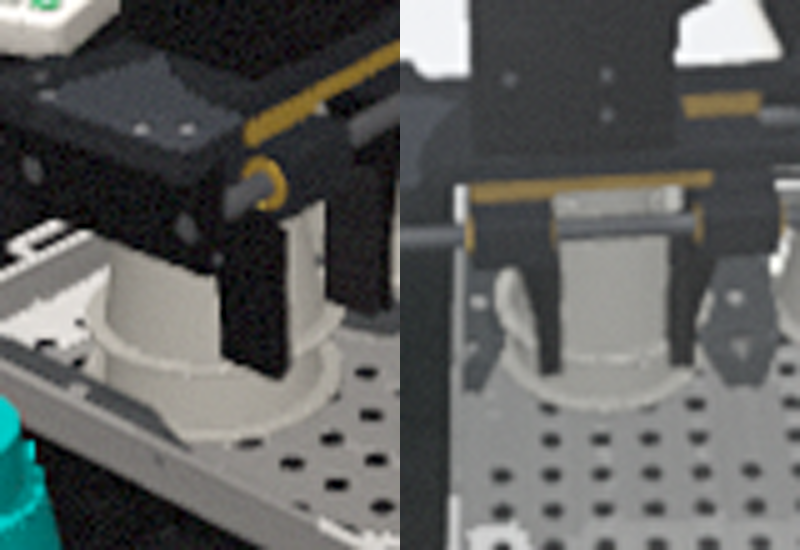

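View pics/m12w.png

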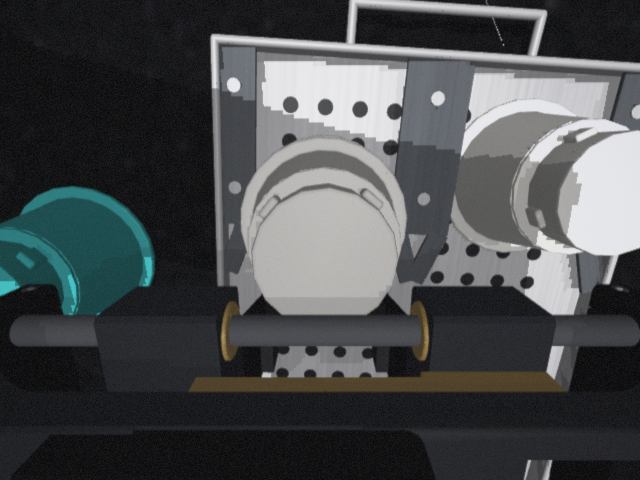

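Still upright at about 1.4 N, and now at the rails. I continue.

{"fn": "move_arm", "kwargs": {"commands": [[0.08,0,0,-4,0],[0.08,0,0.5,-8,0],[0.08,0,0.5,-12,0],[0.08,0,1,-16,0],[0.08,0,1,-20,0]]}}

```text
time: 11.13
position: [0.4948, 0.0545, 0.0605]
tool_rot: [0.5, 0.5, -0.5, 0.5]
ft_force: [-0.4, -0.4, 0.2]
grip_width: 0.0401
```

```bash
python3 - <<'E'
from look import *
look(.494,.096,'m13.png',False)
c=cam('wrist'); save(c['image'],'m13w.png')
E
```

```text
[0.4948 0.0545 0.0605] [-0.4 -0.4  0.2] 11.13
scene [276.1, 233.0, 325.6, 269.1] (array([0.49771859, 0.09530012]), np.float64(0.3210643015521064))
side [292.1, 213.9, 330.1, 249.0] (array([0.49715742, 0.09811613]), np.float64(0.42180685358255454))
```

View pics/m13.png

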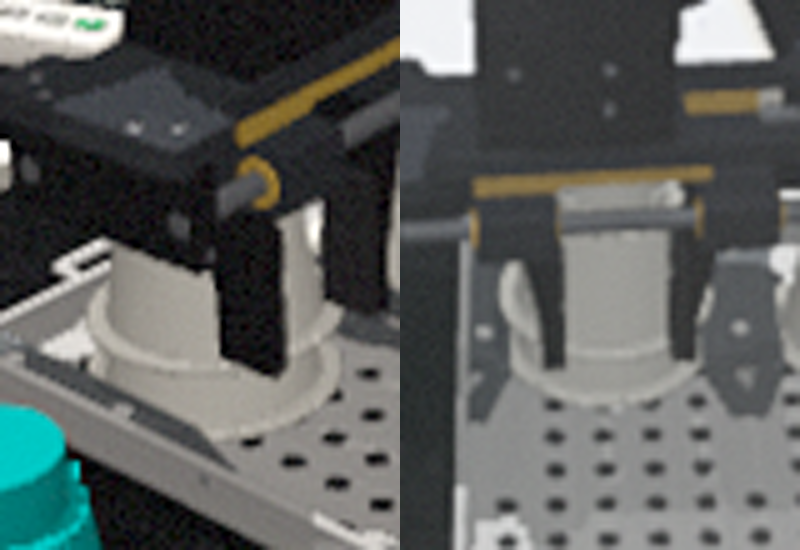

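View pics/m13w.png

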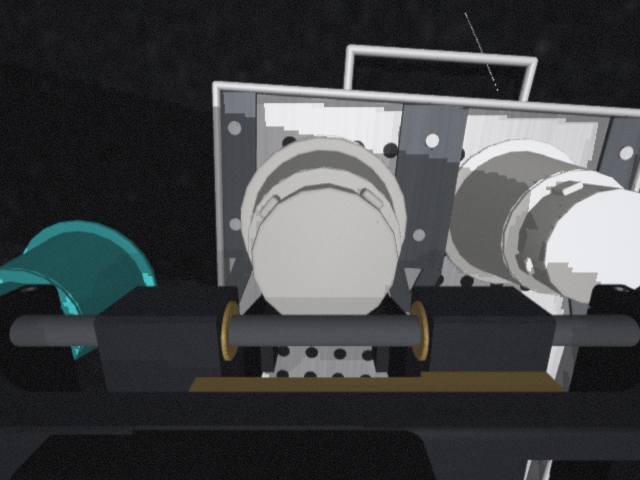

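{"fn": "move_arm", "kwargs": {"commands": [[0.08,0,0,-4,0],[0.08,0,0.5,-8,0],[0.08,0,0.5,-11,0],[0.08,0,0.5,-12,0]]}}

```text
time: 11.72
position: [0.4952, 0.0665, 0.0606]
tool_rot: [0.5, 0.5, -0.5, 0.5]
ft_force: [-0.9, -0.8, -0.1]
grip_width: 0.0402
```

{"fn": "move_arm", "kwargs": {"commands": [[0.08,0,0,-2,0],[0.08,0,0,-2,0]]}}

```text
time: 11.88
position: [0.4952, 0.0684, 0.0605]
tool_rot: [0.5, 0.5, -0.5, 0.5]
ft_force: [1.4, -0.7, 1.1]
grip_width: 0.0399
```

{"fn": "move_arm", "kwargs": {"commands": [[0.08,0,0,-1,0],[0.08,0,0,-1,0]]}}

```text
time: 12.05
position: [0.4952, 0.0691, 0.0605]
tool_rot: [0.5, 0.5, -0.5, 0.5]
ft_force: [0.2, -0.1, 1.2]
grip_width: 0.0399
```

```bash
python3 - <<'E'
from look import *
look(.495,.11,'m14.png',False)
t=np.load('tray.npy');c=cam('wrist'); im=c['image'].copy()
p=tw(t,(-.0542,.126)); 
circ(im,c,p[0],p[1],.032,.042,(255,0,0))
save(cv2.resize(im[80:320,200:460],None,fx=2.3,fy=2.3,interpolation=cv2.INTER_CUBIC),'m14w.png')
E
```

```text
[0.4952 0.0691 0.0605] [ 0.2 -0.1  1.2] 12.05
scene [267.3, 232.2, 315.9, 268.1] (array([0.49435241, 0.10817976]), np.float64(0.33303411131059246))
side [291.5, 208.9, 330.0, 247.7] (array([0.49427007, 0.1149845 ]), np.float64(0.45))
```

View pics/m14.png

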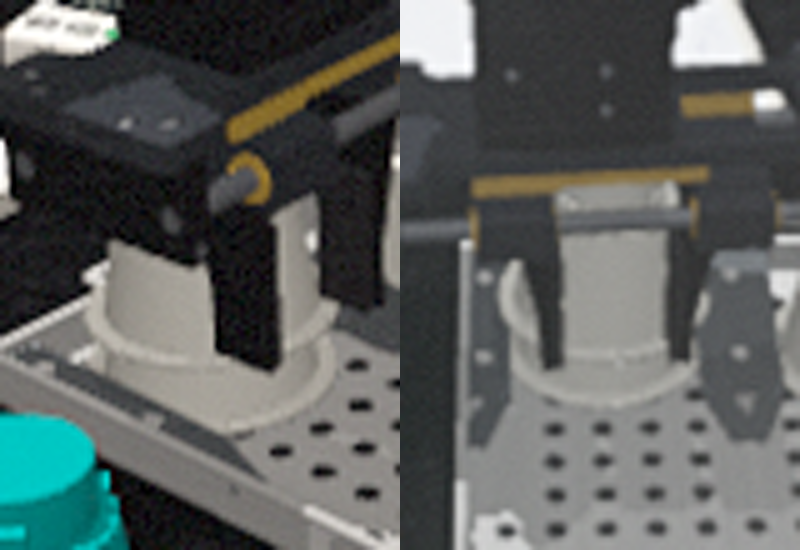

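View pics/m14w.png

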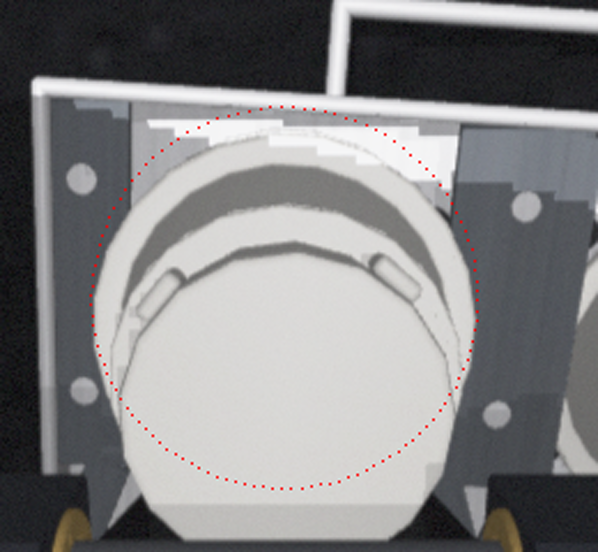

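About 5 mm to go: the actual flange front is at y≈132 in the crop, against the red target at 107. I creep forward until contact.

{"fn": "move_arm", "kwargs": {"commands": [[0.08,0,0,-1.5,0],[0.08,0,0,-3,0],[0.08,0,0,-3,0]]}}

```text
time: 12.55
position: [0.4952, 0.0722, 0.0606]
tool_rot: [0.5, 0.5, -0.5, 0.5]
ft_force: [-0.6, -0.7, 0.7]
grip_width: 0.0399
```

{"fn": "move_arm", "kwargs": {"commands": [[0.08,0,0,-1.5,0],[0.08,0,0,-1.5,0]]}}

```text
time: 12.72
position: [0.4952, 0.0736, 0.0606]
tool_rot: [0.5, 0.5, -0.5, 0.5]
ft_force: [-0.4, -0.9, -0.2]
grip_width: 0.0398
```

{"fn": "move_arm", "kwargs": {"commands": [[0.08,0,0,-1,0],[0.08,0,0,-1,0]]}}

```text
time: 12.88
position: [0.4952, 0.0745, 0.0605]
tool_rot: [0.5, 0.5, -0.5, 0.5]
ft_force: [0.4, -2.0, 0.0]
grip_width: 0.0399
```

{"fn": "move_arm", "kwargs": {"commands": [[0.08,0,0,-0.7,0],[0.08,0,0,-0.7,0],[0.08,0,0,-0.7,0]]}}

```text
time: 13.13
position: [0.4952, 0.0751, 0.0606]
tool_rot: [0.5, 0.5, -0.5, 0.5]
ft_force: [-0.3, -3.0, -0.0]
grip_width: 0.0401
```

```bash
python3 - <<'E'
from look import *
look(.495,.11,'m15.png',False)
t=np.load('tray.npy');c=cam('wrist'); im=c['image'].copy()
p=tw(t,(-.0542,.126)); 
circ(im,c,p[0],p[1],.032,.042,(255,0,0))
save(cv2.resize(im[80:320,200:460],None,fx=2.3,fy=2.3,interpolation=cv2.INTER_CUBIC),'m15w.png')
E
```

```text
[0.4952 0.0751 0.0606] [-0.3 -3.  -0. ] 13.13
scene [264.8, 230.1, 313.4, 266.3] (array([0.49703894, 0.11406221]), np.float64(0.3578564940962761))
side [291.9, 207.1, 330.8, 243.3] (array([0.49554565, 0.11845032]), np.float64(0.4462330972311655))
```

View pics/m15.png

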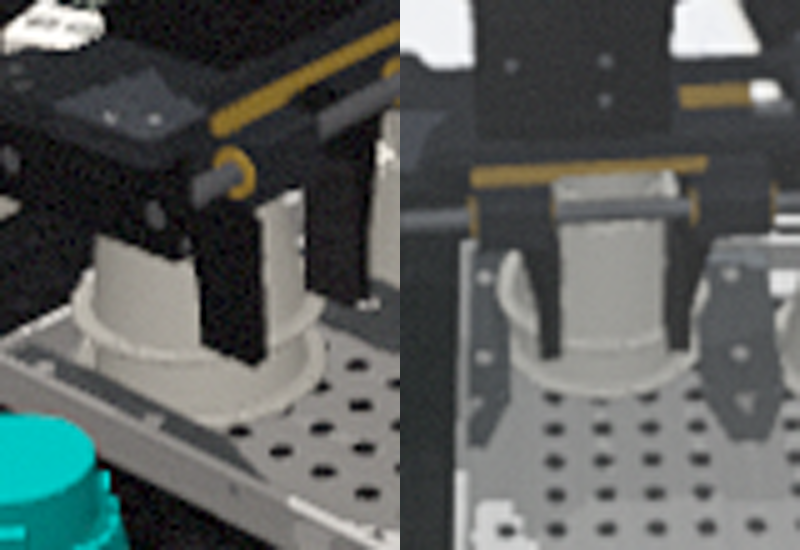

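View pics/m15w.png

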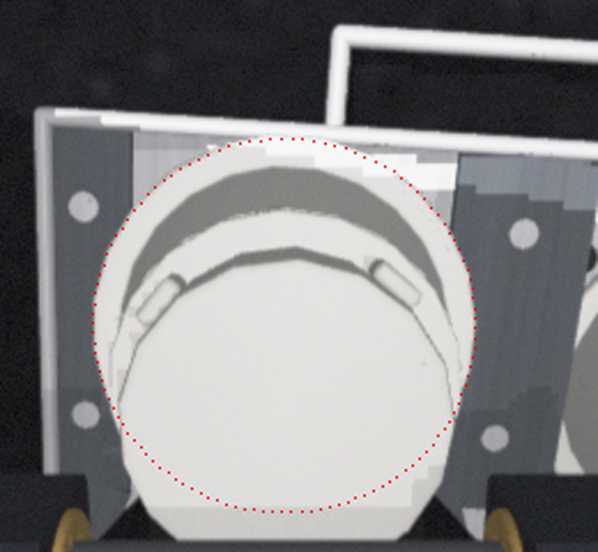

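The flange overlay now matches the stop and the force is rising. One more small nudge to confirm wall contact.

{"fn": "move_arm", "kwargs": {"commands": [[0.08,0,0,-1,0],[0.08,0,0,-1,0],[0.08,0,0,-1,0]]}}

```text
time: 13.63
position: [0.4952, 0.0762, 0.0606]
tool_rot: [0.5, 0.5, -0.5, 0.5]
ft_force: [-0.5, -2.4, 1.0]
grip_width: 0.0402
```

{"fn": "move_arm", "kwargs": {"commands": [[0.08,0,0,-1,0],[0.08,0,0,-1,0],[0.08,0,0,-1,0]]}}

```text
time: 13.88
position: [0.4953, 0.0773, 0.0606]
tool_rot: [0.5, 0.5, -0.5, 0.5]
ft_force: [-0.1, -2.1, 0.2]
grip_width: 0.0401
```

```bash
python3 - <<'E'
from look import *
look(.495,.11,'m16.png',False)
t=np.load('tray.npy');c=cam('wrist'); im=c['image'].copy()
p=tw(t,(-.0542,.126)); 
circ(im,c,p[0],p[1],.032,.042,(255,0,0))
save(cv2.resize(im[80:320,200:460],None,fx=2.3,fy=2.3,interpolation=cv2.INTER_CUBIC),'m16w.png')
E
```

```text
[0.4953 0.0773 0.0606] [-0.1 -2.1  0.2] 13.88
scene [264.9, 227.7, 315.1, 264.4] (array([0.49798114, 0.11803131]), np.float64(0.34533029612756266))
side [292.1, 204.0, 327.3, 240.4] (array([0.49451918, 0.12298245]), np.float64(0.4725274725274725))
```

View pics/m16.png

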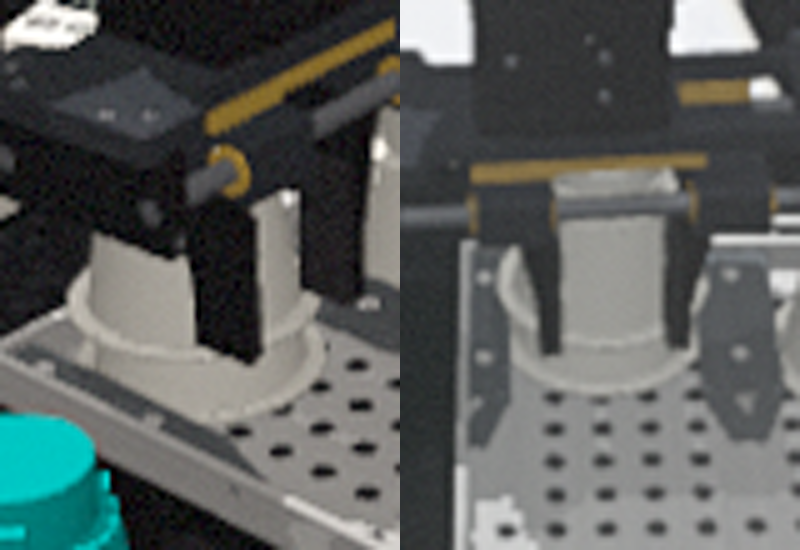

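View pics/m16w.png

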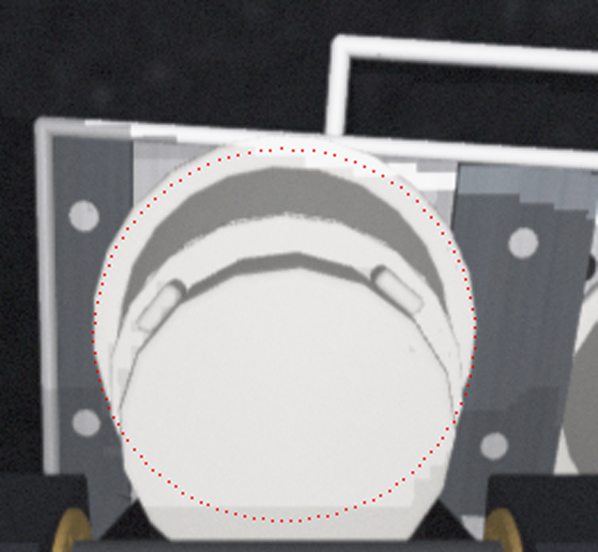

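The inner base no longer advances and the force is constant at about 2 N, so the flange is against the wall and the pair has started to tip slightly. I back off so it settles flat, then go above the foot.

{"fn": "move_arm", "kwargs": {"commands": [[0.08,0,0,3,0],[0.08,0,0,6,0],[0.08,0,0,15,0],[0.08,0,0,20,0],[0.08,-35,0,20,0],[-1,-70,0,20,0],[-1,-90,0,20,0],[-1,-90,0,20,0]]}}

```text
time: 14.8
position: [0.4978, 0.0565, 0.1543]
tool_rot: [0.502, 0.498, -0.498, 0.502]
ft_force: [0.6, 0.1, -0.3]
grip_width: 0.0529
```

```bash
python3 - <<'E'
from look import *
t=np.load('tray.npy');c=cam('wrist'); im=c['image'].copy()
p=tw(t,(-.0542,.126)); print(p)
circ(im,c,p[0],p[1],.032,.042,(255,0,0));circ(im,c,p[0],p[1],.098,.023,(255,0,0))
save(cv2.resize(im[60:300,200:460],None,fx=2.3,fy=2.3,interpolation=cv2.INTER_CUBIC),'m17w.png')
look(p[0],p[1],'m17.png')
E
```

```text
[0.49493951 0.11111675 0.        ]
[0.4967 0.0566 0.1525] [-0.3  0.1  0.3] 14.85
scene [266.2, 207.1, 311.9, 264.3] (array([0.49708698, 0.11585972]), np.float64(0.9284420289855072))
side [290.6, 194.6, 333.3, 245.1] (array([0.49373639, 0.11812082]), np.float64(0.9404228058936579))
```

View pics/m17.png

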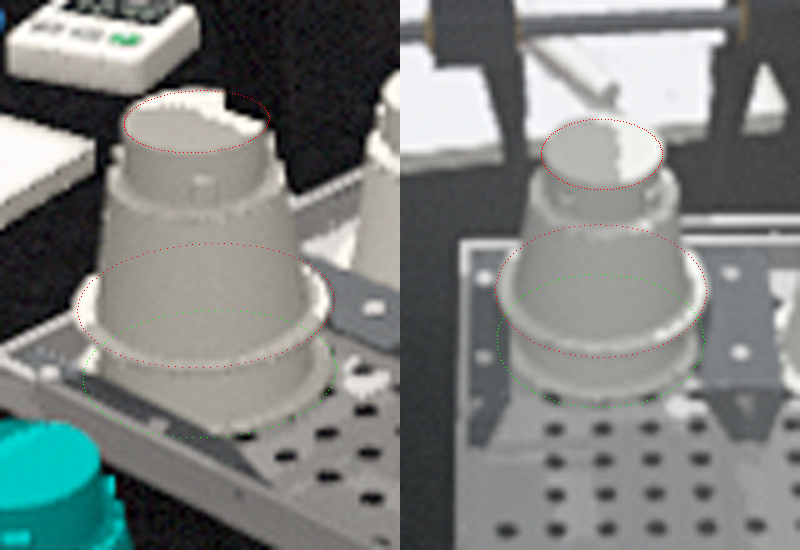

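View pics/m17w.png

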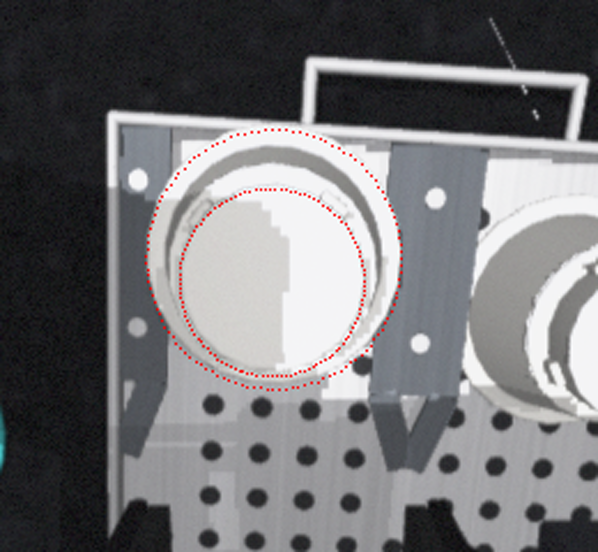

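The pair is upright and seated, the overlay at (0.495, 0.111) fits, and the flange touches the wall. I move above the foot.

{"fn": "move_arm", "kwargs": {"commands": [[-1,0,0,-25,0],[-1,0,0,-54,0],[-1,0,0,-54,0],[-1,0,0,-54,0]]}}

```text
time: 15.38
position: [0.4942, 0.1121, 0.1493]
tool_rot: [0.499, 0.501, -0.5, 0.5]
ft_force: [-0.3, -0.8, -0.4]
grip_width: 0.0863
```

{"fn": "move_arm", "kwargs": {"commands": [[-1,20,0.7,0,0],[-1,36,0.7,0,0],[-1,46,0.7,0,0],[-1,46,0.7,0,0],[-1,46,0.7,0,0]]}}

```text
time: 15.8
position: [0.4954, 0.1106, 0.1038]
tool_rot: [-0.5, -0.5, 0.501, -0.499]
ft_force: [-0.4, 0.4, 0.8]
grip_width: 0.087
```

{"fn": "move_arm", "kwargs": {"commands": [[1,0,0,0,0],[1,0,0,0,0],[1,0,0,0,0],[1,0,0,0,0],[1,0,0,0,0],[1,0,0,0,0],[1,0,0,0,0],[1,0,0,0,0]], "newtons": 45}}

```text
time: 16.47
position: [0.4953, 0.1113, 0.1047]
tool_rot: [0.5, 0.5, -0.5, 0.5]
ft_force: [-1.5, -0.2, 3.2]
grip_width: 0.0449
```

```bash
python3 - <<'E'
from look import *
look(.495,.112,'m18.png')
E
```

```text
[0.4953 0.1113 0.1047] [-1.5 -0.2  3.2] 16.47
scene [265.8, 209.9, 313.8, 264.1] (array([0.49783928, 0.11469394]), np.float64(0.7962710322874034))
side [291.5, 196.3, 335.5, 241.8] (array([0.49581528, 0.11826564]), np.float64(0.9253058596265293))
```

View pics/m18.png

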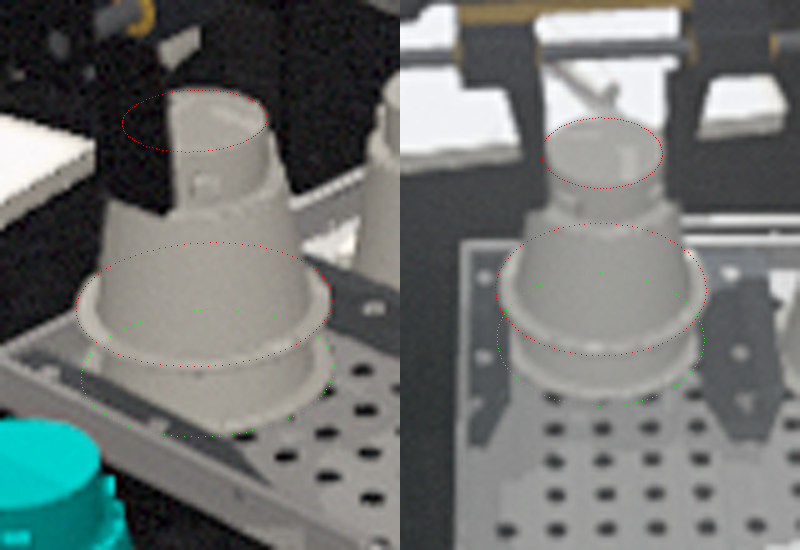

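Gripped at 45 mm. I lift straight up slowly.

{"fn": "move_arm", "kwargs": {"commands": [[1,-2,0,0,0],[1,-4,0,0,0],[1,-6,0,0,0],[1,-8,0,0,0],[1,-10,0,0,0],[1,-12,0,0,0],[1,-14,0,0,0],[1,-16,0,0,0]]}}

```text
time: 17.33
position: [0.4961, 0.1113, 0.121]
tool_rot: [0.5, 0.5, -0.5, 0.5]
ft_force: [0.1, 0.8, -1.1]
grip_width: 0.0451
```

```bash
python3 - <<'E'
from look import *
look(.495,.112,'m19.png')
E
```

```text
[0.4961 0.1113 0.121 ] [ 0.1  0.8 -1.1] 17.33
scene [266.5, 197.2, 313.5, 258.8] (array([0.51830017, 0.13378589]), np.float64(0.8651423238450769))
side [292.5, 189.0, 335.0, 234.8] (array([0.49978875, 0.13942203]), np.float64(0.9020652898067955))
```

View pics/m19.png

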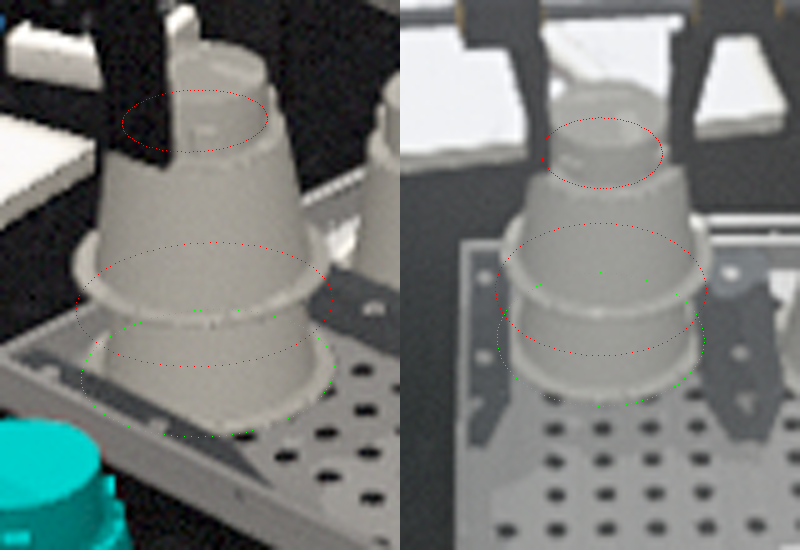

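The outer cup has come loose: the inner one stays on the floor, and the wrist reads -1.1 N, roughly the outer cup's weight. I keep lifting.

{"fn": "move_arm", "kwargs": {"commands": [[1,-8,0,0,0],[1,-18,0,0,0],[1,-30,0,0,0],[1,-42,0,0,0],[1,-55,0,0,0],[1,-68,0,0,0],[1,-80,0,0,0],[1,-80,0,0,0]]}}

```text
time: 18.2
position: [0.4976, 0.1114, 0.2038]
tool_rot: [0.502, 0.498, -0.498, 0.502]
ft_force: [0.2, 1.4, -1.4]
grip_width: 0.0454
```

```bash
python3 - <<'E'
from look import *
look(.495,.112,'m20.png')
save(cam('scene')['image'],'m20s.png')
E
```

```text
[0.4976 0.1114 0.2038] [ 0.2  1.4 -1.4] 18.2
scene [263.4, 145.3, 313.1, 206.9] (array([0.66865918, 0.26233148]), np.float64(0.706580900544285))
side [290.9, 150.3, 338.1, 202.6] (array([0.51318866, 0.26016495]), np.float64(0.8107761385503528))
```

View pics/m20.png

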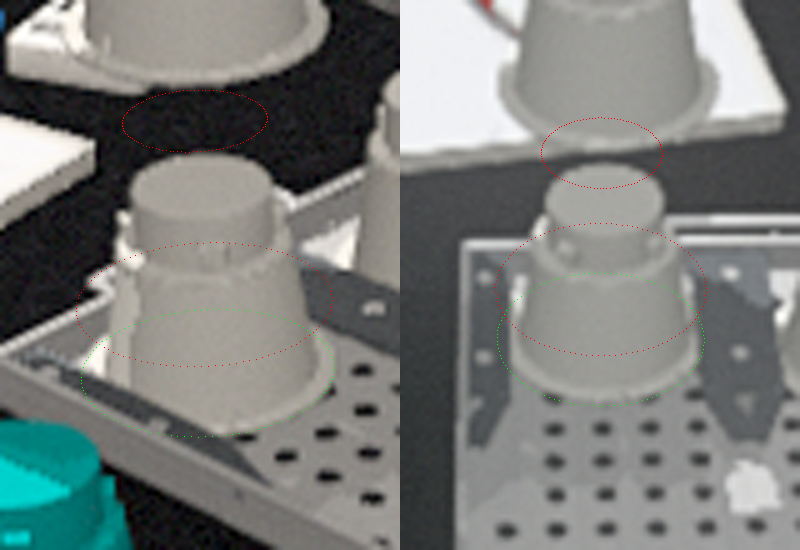

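View pics/m20s.png

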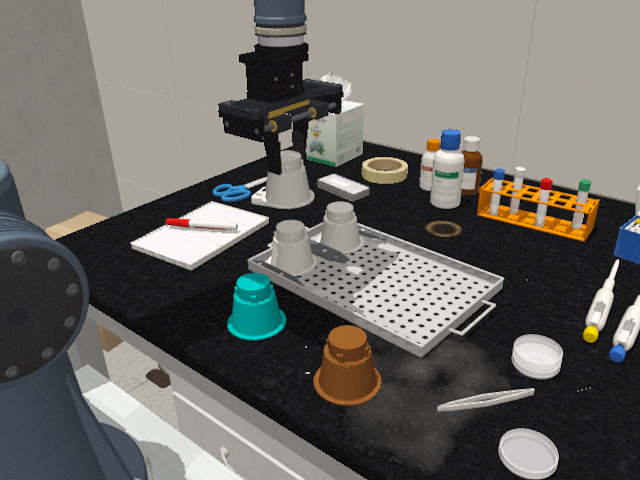

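The outer cup is clear, and the inner one stands in the lane under the rails. I carry the outer cup to the open part.

{"fn": "move_arm", "kwargs": {"commands": [[1,0,4,20,0],[1,0,12,50,0],[1,0,20,82,0],[1,0,28,115,0],[1,0,35,148,0],[1,0,39,175,0],[1,0,40,187,0],[1,0,40,187,0]]}}

```text
time: 19.12
position: [0.5361, -0.0782, 0.1998]
tool_rot: [-0.501, -0.499, 0.501, -0.499]
ft_force: [0.6, 0.5, -0.2]
grip_width: 0.0455
```

{"fn": "move_arm", "kwargs": {"commands": [[1,0,0,0,0],[1,30,0,0,0],[1,60,0,0,0],[1,85,0,0,0],[1,100,0,0,0],[1,110,0,0,0],[1,110,0,0,0]]}}

```text
time: 19.7
position: [0.534, -0.0735, 0.0886]
tool_rot: [0.499, 0.502, -0.5, 0.499]
ft_force: [0.2, -0.4, -0.3]
grip_width: 0.0452
```

```bash
python3 - <<'E'
from look import *
look(.538,-.077,'m21.png',False)
E
```

```text
[ 0.534  -0.0735  0.0886] [ 0.2 -0.4 -0.3] 19.7
scene [370.4, 239.4, 424.1, 302.5] (array([ 0.51427108, -0.08403733]), np.float64(0.7475935828877005))
side [322.3, 265.6, 370.9, 322.0] (array([ 0.53354974, -0.07877607]), np.float64(0.8691503861880964))
```

View pics/m21.png

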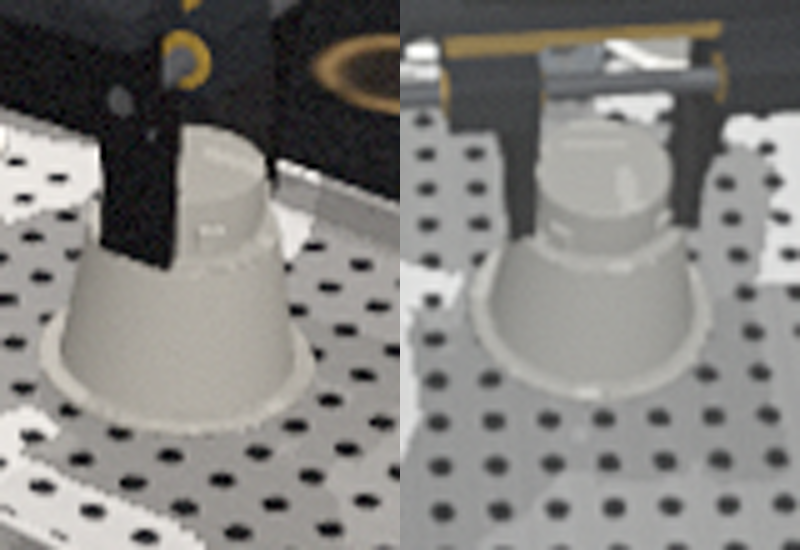

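About 6 mm of gap remains. I lower to touch.

{"fn": "move_arm", "kwargs": {"commands": [[1,2,0,0,0],[1,4,0,0,0],[1,5,0,0,0],[1,5,0,0,0]]}}

```text
time: 20.23
position: [0.5358, -0.0758, 0.0857]
tool_rot: [0.5, 0.5, -0.5, 0.5]
ft_force: [-0.9, -0.9, -0.7]
grip_width: 0.045
```

{"fn": "move_arm", "kwargs": {"commands": [[1,1,0,0,0],[1,1,0,0,0]]}}

```text
time: 20.4
position: [0.5358, -0.0758, 0.0845]
tool_rot: [-0.5, -0.5, 0.5, -0.5]
ft_force: [-0.4, 0.4, -0.9]
grip_width: 0.0451
```

{"fn": "move_arm", "kwargs": {"commands": [[1,1.2,0,0,0],[1,1.2,0,0,0]]}}

```text
time: 20.57
position: [0.5358, -0.0758, 0.0831]
tool_rot: [0.5, 0.5, -0.5, 0.5]
ft_force: [0.4, -0.4, -1.4]
grip_width: 0.045
```

{"fn": "move_arm", "kwargs": {"commands": [[1,0.8,0,0,0],[1,0.8,0,0,0]]}}

```text
time: 20.73
position: [0.5358, -0.0758, 0.0824]
tool_rot: [0.5, 0.5, -0.5, 0.5]
ft_force: [-0.9, 0.7, -0.4]
grip_width: 0.0451
```

{"fn": "move_arm", "kwargs": {"commands": [[1,0.8,0,0,0],[1,0.8,0,0,0]]}}

```text
time: 20.9
position: [0.536, -0.0757, 0.0818]
tool_rot: [0.5, 0.5, -0.5, 0.5]
ft_force: [-0.3, 0.8, -0.1]
grip_width: 0.045
```

{"fn": "move_arm", "kwargs": {"commands": [[1,0.7,0,0,0],[1,0.7,0,0,0]]}}

```text
time: 21.07
position: [0.5359, -0.0756, 0.0816]
tool_rot: [0.5, 0.5, -0.5, 0.5]
ft_force: [-0.6, -0.0, 4.4]
grip_width: 0.0452
```

Touchdown at 4.4 N. I release, rise and inspect.

{"fn": "move_arm", "kwargs": {"commands": [[-1,0,0,0,0],[-1,0,0,0,0],[-1,0,0,0,0],[-1,0,0,0,0],[-1,0,0,0,0],[-1,0,0,0,0],[-1,0,0,0,0]]}}

```text
time: 21.65
position: [0.5382, -0.0766, 0.0826]
tool_rot: [0.501, 0.498, -0.499, 0.502]
ft_force: [1.2, -1.0, 8.0]
grip_width: 0.083
```

{"fn": "move_arm", "kwargs": {"commands": [[-1,-20,0,0,0],[-1,-50,0,0,0],[-1,-85,0,0,0],[-1,-120,0,0,0],[-1,-150,0,0,0],[-1,-150,0,0,0],[-1,-150,0,0,0]]}}

```text
time: 22.23
position: [0.5367, -0.0762, 0.2326]
tool_rot: [0.5, 0.499, -0.499, 0.501]
ft_force: [0.2, 0.0, -0.9]
grip_width: 0.0869
```

```bash
python3 - <<'E'
from fit import *
t=np.load('tray.npy'); p=tw(t,(-.0542,.126))
for n in('scene','side','wrist'):
    c=cam(n); save(c['image'],'end_'+n+'.png')
    for nm,(x,y) in dict(third_cup=(.602,.104),inner_cup=(p[0],p[1]),outer_cup=(.536,-.076)).items():
        for r in robot.regions_of(c,nm):
            f=fitcup(c,r['pixels'].astype(np.uint8),.006,x,y)
            if f[1]>.5: print(n,nm,np.round(r['bbox']),f)
E
```

```text
scene third_cup [318. 201. 366. 254.] (array([0.60260537, 0.0920165 ]), np.float64(0.8916797488226059))
scene inner_cup [266. 219. 318. 277.] (array([0.49640355, 0.11171156]), np.float64(0.8990450204638472))
side third_cup [346. 211. 385. 258.] (array([0.60126758, 0.09797949]), np.float64(0.8724093264248705))
side inner_cup [293. 206. 331. 252.] (array([0.49403318, 0.11688567]), np.float64(0.8440185062789161))
side outer_cup [326. 269. 378. 327.] (array([ 0.54175031, -0.073189  ]), np.float64(0.9649455234486025))
wrist third_cup [356.   1. 441.  94.] (array([0.60139533, 0.09260959]), np.float64(0.9472669695718022))
wrist inner_cup [241.   1. 325.  72.] (array([0.49513845, 0.11269032]), np.float64(0.9269612263300271))
wrist outer_cup [289. 181. 372. 257.] (array([ 0.54252402, -0.07618415]), np.float64(0.9646275488972118))
```

View pics/end_scene.png

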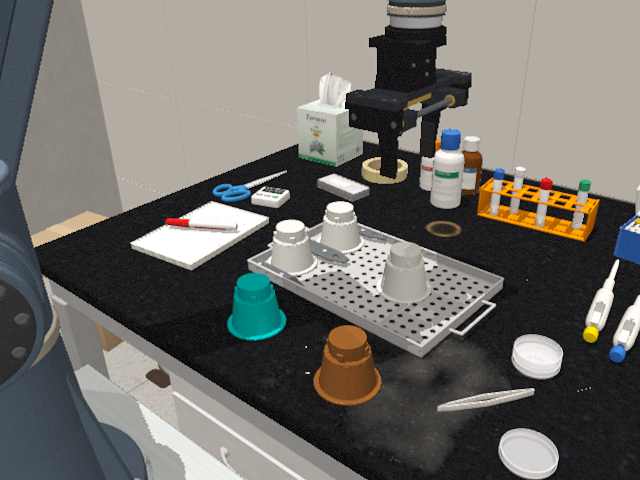

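View pics/end_wrist.png

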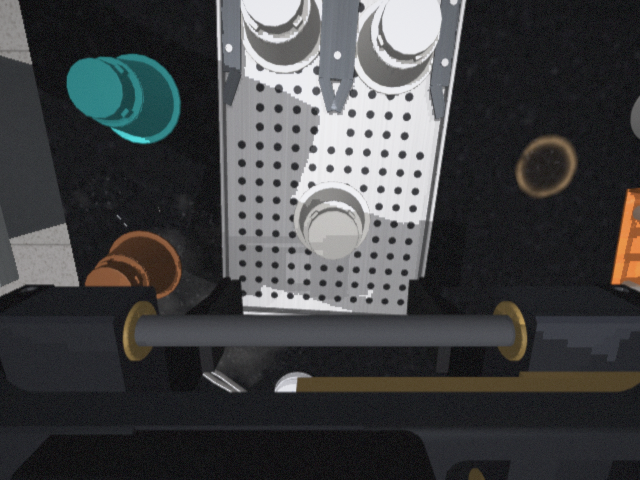

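View pics/end_side.png

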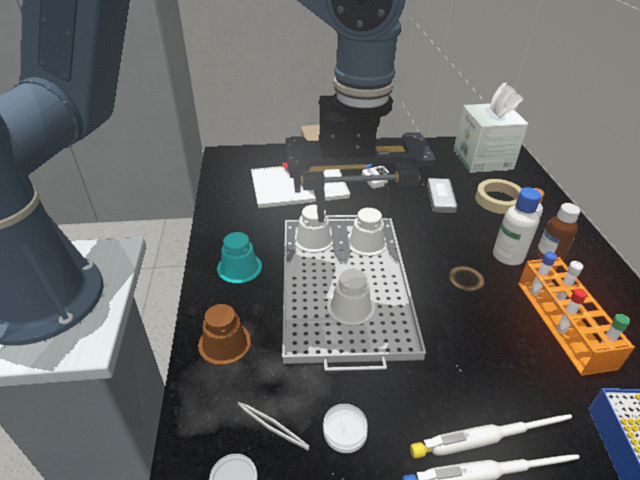

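All three cups stand as intended: inner in the lane at scene (291,247), third at (341,228), outer at (404,272). I take one closer wrist look at whether the inner flange still touches the wall.

{"fn": "move_arm", "kwargs": {"commands": [[-1,0,-10,-35,0],[-1,0,-20,-70,0],[-1,0,-30,-105,0],[-1,0,-40,-130,0],[-1,0,-40,-130,0],[-1,0,-40,-130,0],[-1,0,-40,-130,0]]}}

```text
time: 23.42
position: [0.4966, 0.0539, 0.2313]
tool_rot: [0.5, 0.5, -0.5, 0.501]
ft_force: [-0.2, 0.0, -0.5]
grip_width: 0.0872
```

```bash
python3 - <<'E'
from fit import *
t=np.load('tray.npy'); p=tw(t,(-.0542,.126)); c=cam('wrist'); im=c['image'].copy(); k=4; b=(250,60,440,210)
for r in robot.regions_of(c,'inner_cup'): print(r['bbox'],fitcup(c,r['pixels'].astype(np.uint8),.006,p[0],p[1]))
im=cv2.resize(im[b[1]:b[3],b[0]:b[2]],None,fx=k,fy=k,interpolation=cv2.INTER_CUBIC)
cc=dict(c);cc['fx']*=k;cc['fy']*=k;cc['cx']=(c['cx']-b[0])*k;cc['cy']=(c['cy']-b[1])*k
circ(im,cc,p[0],p[1],.010,.042,(255,0,0)); save(im,'fin.png')
E
```

```text
[283.2, 122.3, 360.4, 204.7] (array([0.49486758, 0.11095133]), np.float64(0.9271808311493822))
[138.6, 187.5, 225.8, 261.7] (array([0.49493951, 0.11111675]), np.float64(0.0))
```

View pics/fin.png

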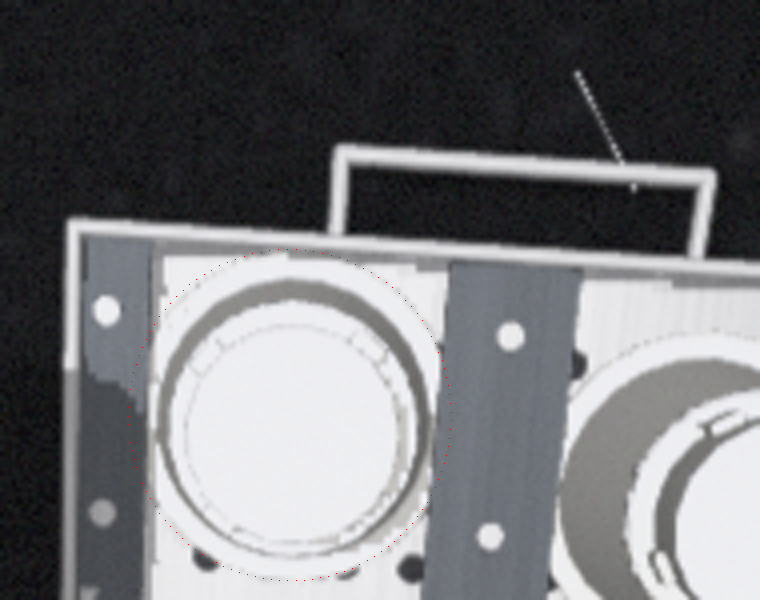

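The flange edge matches the stop overlay, is under both rails and touches the wall. I hand in.

```bash
python3 -c "
from rig import robot
print(robot.hand_in())"
```

```text
the job is handed in; nothing more can be done
None
```

The job is done and handed in at about 23.5 s. The inner cup is seated in the free lane and the outer cup stands mouth down on the open part of the tray.

**What I did:**
- **First try:** I gripped the outer foot and slid the pair towards the lane. It tilted and wedged under the rails at about 37 N, so I backed it out, released it and let it settle flat.
- **Second try:** I pushed the pair in low from behind with two fingers at about 1–3 N until it met the end wall. It tipped very slightly at the wall and settled flat when I backed off.
- **Separation:** I gripped the foot again and drew the outer cup straight up. It came loose within the first 16 mm of lift, with the inner cup left on the floor.
- **Placing:** I set the outer cup down near the middle of the open part and released it.

**Last checks:**
- **Inner cup:** it fits at (0.495, 0.111), matching the lane stop, with its flange under both rails and against the wall. The scene and wrist fits agreed within about 2 mm. The side camera read about 6 mm further in y, and it has read high in y all along.
- **Outer cup:** it is upright at about (0.54, -0.075), with the gripper clear of it. The gripper read 8 N upward as it let go, but the pictures afterwards show the cup standing normally.
- **Third cup and look-alikes:** the third cup's outline is within about 3 px of where it started, and the brown and turquoise cups were not touched.

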